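Torque-check two paint jar caps, then shelve them

ROBOT

A 7-joint arm with a two-finger parallel gripper is mounted at the origin on the work surface. World frame = base frame: x ahead of the robot, y to its left, z up, the work surface at z = 0. Lengths are in m, angles in rad, forces in N, time in s.
With the tool pointing down it reaches from about 0.4 to 0.85 m from the base axis. Payload 10.4 kg.
Tool frame: the origin (TCP) lies midway between the tips of the shut fingers; the grasp point (between the pads) lies 19 mm behind it (r.tcp_to_grasp is the z of the grasp point in the tool frame, in m); z points along the fingers, x is the direction in which the jaws open and shut, and the axes are right-handed (so a half turn about z gives the same grasp; the last joint's range is limited). The gripper opens to 87 mm and grips with 3 to 60 N. Pads are 19 mm wide; open, the fingers measure 117 mm over their backs; the gripper's body (75 mm by 190 mm) begins 51 mm behind the grasp point.
Start: joints at [1.178, 0.332, -0.065, 1.46, 0.022, 1.35, -0.088], TCP at [0.226, -0.583, 0.201] pointing down, gripper open.
Joint ranges: [-2.6, 2.6], [-0.5, 2.12], [-1.47, 1.34], [0.16, 2.42], [-1.27, 4.41], [0.06, 2.06], [-2.6, 2.6]. Speed limits (rad/s): [2.22, 2.22, 2.79, 2.79, 3.14, 3.14, 3.14].

INTERFACE

Orientations are given as a unit quaternion [x, y, z, w].
In Python, from bench import r, camera, close_job gives the robot as it stands. The module is installed in compiled form; this text tells all that it offers.
- The arm moves only by the shell command python3 -m crank 'ROWS' [FORCE]. ROWS is JSON, a list of rows, each an object of numbers: "x", "y", "z": the shift along the tool's x, y, z scaled (see below); "ax", "ay", "az": the turn, a rotation vector about the tool's x, y, z scaled (see below); "claw": the closure, from -1 (fully open) to 1 (shut), so that 0 is half open. A call has exactly 5 rows; each row is the pose to reach, as a shift and turn from the pose commanded when the call began, along the tool's axes at that moment; what a row does not reach only later rows make up. The controller multiplies each number of a shift by 1 m and each number of a turn by 2 rad. A row lasts 1/12 s, in which the tool goes at most 41.7 mm and 7.16 degrees, less where a joint would pass 70% of its speed; a pose out of reach is approached as far as the arm can. A call with a number of a shift or a turn outside -1 to 1 is refused whole. A call with a gripper value outside its range is refused whole. The fingers move at their own pace and stop on an object; FORCE is the grip in N (left out, the last holds). Time passes only in rows, so rows that repeat a pose let the fingers close, or fill a call up. It gives the time, the measured TCP pose, the force and the opening at its end, in the units of the state.
- r.read_state(): the state, without advancing time (a new reading comes with each control period).
- camera(name): name is "scene" or "top" or "wrist"; returns a dict with "color" (480x640x3 uint8, blue, green, red), "fx", "fy", "cx", "cy" (pixels), "eye" and "orientation" of the camera in the world. Camera axes: x right, y down, z forward; pixel columns grow to the right and rows downward; lengths in m; the calibration is good to about 2 mm. The wrist camera is an equidistant fisheye: a pixel r from the principal point sees the ray r / f radians off the axis. A picture is of the moment at which its call begins. There is no depth.
- close_job(): hands the job in, once; it reports no verdict.
The state is a dict: "time": time; "joint_positions": joint angles; "joint_vel": joint speeds; "joint_torque": joint torques, N m; "ee_pos": TCP position; "eef_rot": TCP orientation; "ft_force": force on the tool from outside, world axes, zero at the start; "torque": the same for the moment, N m; "width": finger opening in m.
Only numpy, scipy, OpenCV 4.12 (cv2) and the standard library are available. Lean on these libraries where they do the work, as an engineer would, in place of code of your own. Each camera call takes 0.05 s, during which the arm holds its last target. There are 200 camera calls.

TASK

The caps of the two square paint jars may be loose. First the squat jar, then the tall one: carry it by its square body (not by the unchecked cap) into the spring torque stand with its corners between the stops, let go, and turn its cap clockwise until the stand's pointer stays in the thick black band for a moment, taking a fresh grip on the cap if it needs more turning, and never wrenching the pointer to the single bold mark beyond the band. Then stand each checked jar upright in the blue tray on the low shelf, and leave the books, pen cup and stapler alone.

Things in the scene. Friction and masses are not known exactly. Their poses are not given: they have to be found in the camera images.
- squat_jar: The squat paint jar, white plastic, about 0.33 kg: flat-sided square body 60 x 60 mm, 46 mm tall; on top a round grey screw cap 56 mm across, its side from 49 to 75 mm above the jar's underside (75 mm overall). Origin: centre of the underside; z up, x and y square to the sides. On the bare desk the whole jar turns with its cap.
- tall_jar: The tall paint jar, white plastic, about 0.33 kg: flat-sided square body 60 x 60 mm, 64 mm tall; on top a round grey screw cap 44 mm across, its side from 67 to 93 mm above the jar's underside (93 mm overall). Origin: centre of the underside; z up, x and y square to the sides. On the bare desk the whole jar turns with its cap.
- squat_jar_cap: The squat jar's grey screw cap, 56 mm across. Origin on the jar's axis, 46 mm above its underside. Tightens clockwise seen from above; at the start it is anything from nothing to 1.5 rad of turn short of tight, at random, and neither its look nor its angle tells. While loose it drags at about 0.12 N m, then stops hard when tight.
- tall_jar_cap: The tall jar's grey screw cap, 44 mm across. Origin on the jar's axis, 64 mm above its underside. Tightens clockwise seen from above; at the start it is anything from nothing to 1.5 rad of turn short of tight, at random, and neither its look nor its angle tells. While loose it drags at about 0.12 N m, then stops hard when tight.
- pocket (a point): Centre of the top of the torque stand's square aluminium platform (96 mm wide, 24 mm above the desk) where a jar stands. Black L-shaped stops at its corners, 14 mm high, flared outward, leave a 67 mm square pocket, 74 mm at its mouth, square to x and y (jar play 0.15 rad), with 36 mm gaps mid-side. z up; x along the pointer. It swivels on a fixed white disc 200 mm across, 14 mm high.
- swivel (a joint): Clockwise swivel (from above) of the stand's platform and its pointer, rad; 0 at rest. A spring of 1.6 N m per rad pulls it back, so it shows the torque on the cap: a loose cap's drag gives about 0.08; the thick black band on the disc runs from 0.21 to 0.43 (cap tight); the bold mark beyond it, at 0.55 (0.88 N m), is too much.
- tray (a point): Centre of the inner floor of the blue tray, 54 mm above the desk; inside 162 mm along x and 262 mm along y, its rim 18 mm above the floor. It stands on a low wooden shelf 190 x 290 mm. z up. Both jars go in here, side by side, 60 mm or more apart at their centres, clear of the rim.
- books: Bystander: two green books stacked, 150 x 180 x 44 mm. Origin: centre of the underside.
- pen_cup: Bystander: a black pen cup, 72 mm across, 90 mm tall, pens to 170 mm. Origin: centre of the underside.
- stapler: Bystander: a black stapler lying along its y, 130 x 35 x 41 mm. Origin: centre of the underside.
Not all that is in view belongs to the job. Leave any purple look-alike of the tall_jar alone.

How it is judged:
On the way, in this order (a step that is already met when the one before it is completed fails the run):
1. the squat jar is carried by its body (height (world z) of squat_jar above 0.03 m and contact force between the fingers and squat_jar above 2 N and contact force between the fingers and squat_jar_cap below 0.5 N), for 0.2 s.
2. the squat jar stands in the torque stand and its cap, in the fingers, holds the pointer in the band (over 0.2 rad) (value of joint swivel above 0.2 rad and horizontal distance between squat_jar and pocket below 0.012 m and z of squat_jar in the frame of pocket between -0.003 and 0.005 m and angle between squat_jar's own z axis and vertical below 0.1 rad and contact force between the fingers and squat_jar_cap above 1 N), for 0.3 s.
3. the tall jar is carried by its body (height (world z) of tall_jar above 0.03 m and contact force between the fingers and tall_jar above 2 N and contact force between the fingers and tall_jar_cap below 0.5 N), for 0.2 s.
4. the tall jar stands in the torque stand and its cap, in the fingers, holds the pointer in the band (over 0.2 rad) (value of joint swivel above 0.2 rad and horizontal distance between tall_jar and pocket below 0.012 m and z of tall_jar in the frame of pocket between -0.003 and 0.005 m and angle between tall_jar's own z axis and vertical below 0.1 rad and contact force between the fingers and tall_jar_cap above 1 N), for 0.3 s.
At the end, for the whole second after the job is handed in: Both jars stand upright (within 0.1 rad) and at rest on the floor of the blue tray (within 6 mm in height), their centres within 60 mm of the tray's centre along its x and 110 mm along its y (x of squat_jar in the frame of tray between -0.06 and 0.06 m and y of squat_jar in the frame of tray between -0.11 and 0.11 m and z of squat_jar in the frame of tray between -0.004 and 0.006 m and angle between each of squat_jar, tall_jar's own z axis and vertical below 0.1 rad and linear speed of each of squat_jar, tall_jar below 0.02 m/s and x of tall_jar in the frame of tray between -0.06 and 0.06 m and y of tall_jar in the frame of tray between -0.11 and 0.11 m and z of tall_jar in the frame of tray between -0.004 and 0.006 m); the robot touches nothing.
It fails at once if the stand is wrenched to the bold mark (0.55 rad) (value of joint swivel above 0.55 rad or value of joint swivel below -0.55 rad).
It fails at once if the books are shoved over 30 mm or tipped (distance of books from where it was at the start of the episode above 0.03 m or angle between books's own z axis and vertical above 0.3 rad).
It fails at once if the pen cup is shoved over 30 mm or tipped (distance of pen_cup from where it was at the start of the episode above 0.03 m or angle between pen_cup's own z axis and vertical above 0.3 rad).
It fails at once if the stapler is shoved over 30 mm or tipped (distance of stapler from where it was at the start of the episode above 0.03 m or angle between stapler's own z axis and vertical above 0.3 rad).
It also fails if it takes over 72 s, if anything falls off the work surface, if the arm or the gripper's body presses on something with over 40 N, if the wrist force passes 120 N, or if a joint passes its speed limit or range.

## Working session

There is one attempt and no reset: what is moved stays moved. The work goes in short steps, Python scripts to look and compute and a shell command to move; the robot and the scene stay as the last step left them, time stands still between calls to the robot, and variables do not carry over. Pictures are saved under pics/ and viewed, about 8 in all and at most 12, crops included, and the job is handed in when it is done.

```bash
mkdir -p pics; python3 - <<'E'
from bench import r,camera
import cv2
s=r.read_state();print(s, r.tcp_to_grasp)
for n in ("scene","top","wrist"):
    c=camera(n);cv2.imwrite(f"pics/{n}0.png",c["color"]);print(n,{k:v for k,v in c.items() if k!="color"})
E
```

```text
{'time': 0.0, 'joint_positions': array([ 1.17839701,  0.3328509 , -0.06462869,  1.46093351,  0.02160193,
        1.34988571, -0.08849676]), 'joint_vel': array([-1.44462160e-03,  3.42417616e-04,  4.30613693e-04,  1.38084732e-04,
        6.39162973e-04,  4.91811912e-05, -1.18681892e-03]), 'joint_torque': array([-1.38246352e-03, -6.23231864e+01,  2.38508976e-02, -3.89882183e+01,
       -6.12425990e-02,  3.98320542e-02,  1.94622689e-04]), 'ee_pos': array([ 0.22569814, -0.58238876,  0.2003706 ]), 'eef_rot': array([ 8.25041711e-01, -5.65071409e-01, -5.94363502e-04, -3.53108961e-04]), 'ft_force': array([ 0.09476226, -0.11212944, -0.60564836]), 'torque': array([ 0.02634603, -0.00764888,  0.00506847]), 'width': 0.08733027651398198} -0.0187
scene {'fx': 555.327926004915, 'fy': 555.327926004915, 'cx': 327.75933474438915, 'cy': 244.17906124117727, 'eye': array([1.09935413, 0.34753326, 0.89755767]), 'orientation': array([ 0.4072238 ,  0.85436979, -0.2941873 , -0.13294686])}
top {'fx': 524.2212547307531, 'fy': 524.2212547307531, 'cx': 320.2717827457534, 'cy': 243.90266350589752, 'eye': array([ 0.39191253, -0.075886  ,  1.27457625]), 'orientation': array([ 0.70732624, -0.70195717,  0.06188927, -0.05581616])}
wrist {'fx': 371.64829954431775, 'fy': 371.64829954431775, 'cx': 324.89870223683926, 'cy': 239.07882754990894, 'eye': array([ 0.30429892, -0.55293608,  0.38317301]), 'orientation': array([ 0.81495969, -0.55852916, -0.08824407,  0.12688131])}
```

View pics/top0.png

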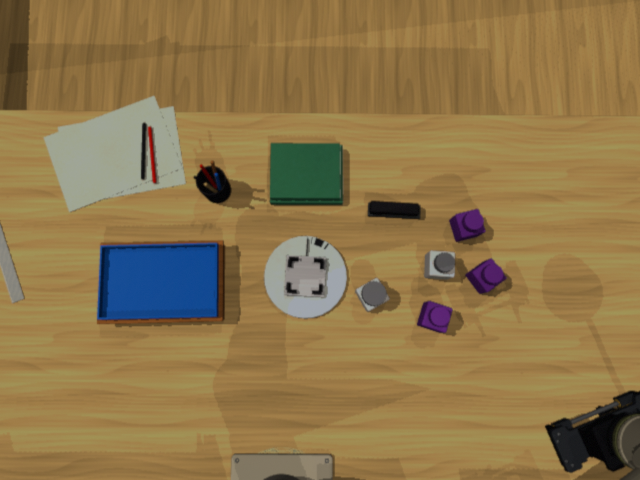

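View pics/scene0.png

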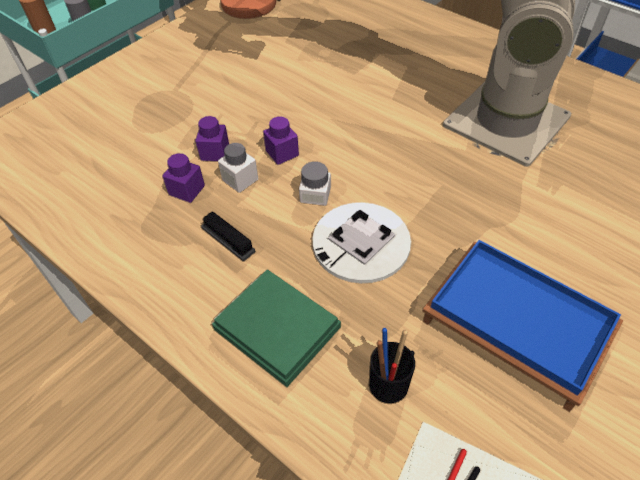

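```bash
cat > h.py <<'E'
import numpy as np, cv2
from bench import r,camera
from scipy.spatial.transform import Rotation as R
def ray(c,uv,z):
    uv=np.atleast_2d(np.asarray(uv,float)); d=np.c_[(uv[:,0]-c["cx"])/c["fx"],(uv[:,1]-c["cy"])/c["fy"],np.ones(len(uv))]
    d=R.from_quat(c["orientation"]).apply(d); return c["eye"]+d*((z-c["eye"][2])/d[:,2])[:,None]
def go(x,y,z,yaw=None):
    """deltas in tool axes from the measured pose; yaw = angle of tool x in world (deg), best of the half turns"""
    s=r.read_state(); Q=R.from_quat(s["eef_rot"]); M=Q.as_matrix()
    d=M.T@(np.array([x,y,z])-s["ee_pos"]); cy=np.degrees(np.arctan2(M[1,0],M[0,0]))
    yaw=cy if yaw is None else yaw
    T=np.c_[[np.cos(np.radians(yaw)),np.sin(np.radians(yaw)),0],[np.sin(np.radians(yaw)),-np.cos(np.radians(yaw)),0],[0,0,-1]]
    rv=(Q.inv()*R.from_matrix(T)).as_rotvec()/2
    print("t %.2f"%s["time"],"pos",s["ee_pos"].round(4),"yaw %.1f j7 %.2f"%(cy,s["joint_positions"][6]),"xyz",d.round(4),"a",rv.round(4),"w %.4f"%s["width"],"F",s["ft_force"].round(1),"T",s["torque"].round(2))
E
python3 - <<'E'
import cv2,numpy as np,h
from types import SimpleNamespace
im=cv2.imread("pics/top0.png")
cr=cv2.resize(im[215:340,260:460],None,fx=4,fy=4,interpolation=cv2.INTER_CUBIC)
cv2.imwrite("pics/crop0.png",cr)
E
```

```text
(no output)
```

View pics/crop0.png

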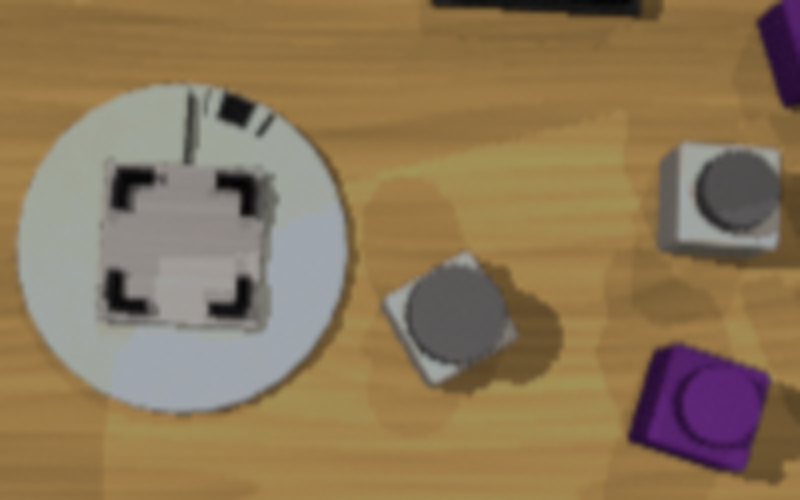

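The crop shows the squat jar's cap at (457,314) with its body turned about 30°. The tall jar's cap is at (737,190), nearly square to the axes. The platform's stops lie around (185,243), with the pointer up at (190,125).

```bash
cat > meas.py <<'E'
import cv2,numpy as np
from h import *
c=camera("top"); im=c["color"]; hsv=cv2.cvtColor(im,cv2.COLOR_BGR2HSV); H,S,V=cv2.split(hsv)
def comp(m,uv,k=None):
    m=m.astype(np.uint8); n,l,st,ce=cv2.connectedComponentsWithStats(m)
    i=l[uv[1],uv[0]]; 
    return (l==i).astype(np.uint8),st[i]
def cont(m): return max(cv2.findContours(m,0,cv2.CHAIN_APPROX_NONE)[0],key=cv2.contourArea)
up=lambda u,v:np.array([260+(u+.5)/4-.5,215+(v+.5)/4-.5])
for n,uv,zc,zb,q in (("squat",(373,292),.075,.046,[(463,252),(383,300),(432,386),(517,335)]),("tall",(444,262),.093,.064,[(683,142),(779,148),(778,250),(684,242)])):
    m,st=comp((S<60)&(V<135),uv); k=cont(m); (x,y),rad=cv2.minEnclosingCircle(k); e=cv2.fitEllipse(k)
    print(n,st[4],"cap",ray(c,e[0],zc),"diam",np.array(e[1])*(c["eye"][2]-zc)/c["fx"])
    P=ray(c,[up(*a) for a in q],zb)[:,:2]
    print(" body top centre",P.mean(0).round(4),"sides",np.linalg.norm(np.diff(P[[0,1,2,3,0]],axis=0),axis=1).round(4),"ang",[(np.degrees(np.arctan2(*(P[(i+1)%4]-P[i])[::-1]))%90).round(1) for i in range(4)])
# platform & disc
m=((S<75)&(V>100)).astype(np.uint8); m[:225]=0;m[330:]=0;m[:,:255]=0;m[:,355:]=0
k=cv2.convexHull(cont(m)); e=cv2.fitEllipse(k); print("disc",ray(c,e[0],.014),np.array(e[1])*(c["eye"][2]-.014)/c["fx"])
m=(V<60).astype(np.uint8); m[:253]=0;m[300:]=0;m[:,:283]=0;m[:,330:]=0
pts=np.column_stack(np.nonzero(m))[:,::-1]; b=cv2.minAreaRect(pts.astype(np.float32)); P=ray(c,cv2.boxPoints(b),.038)
print("stops",P[:,:2].mean(0).round(4),np.linalg.norm(np.diff(P,axis=0),axis=1).round(4),[(np.degrees(np.arctan2(*(P[i+1]-P[i])[1::-1]))%90).round(1) for i in range(3)])
# tray inner floor + rim
m=((H>100)&(H<125)&(S>150)).astype(np.uint8); m[:,260:]=0; k=cont(m); b=cv2.minAreaRect(k); P=ray(c,cv2.boxPoints(b),.072)
print("tray",P[:,:2].mean(0).round(4),np.linalg.norm(np.diff(P,axis=0),axis=1).round(4),P[:,:2].round(3).tolist(),[(np.degrees(np.arctan2(*(P[i+1]-P[i])[1::-1]))%90).round(1) for i in range(3)])
# purple, stapler, books
m=((H>130)&(H<160)&(S>100)&(V>30)).astype(np.uint8)
for k in cv2.findContours(m,0,2)[0]:
    if cv2.contourArea(k)>200: print("purple",ray(c,cv2.minAreaRect(k)[0],.04)[0].round(3),np.degrees(0)+cv2.minAreaRect(k)[2])
E
python3 meas.py
```

```text
squat 580 cap [[ 0.47684218 -0.20525014  0.075     ]] diam [0.06192486 0.06649195]
 body top centre [ 0.4804 -0.2072] sides [0.0552 0.0573 0.0583 0.0576] ang [np.float64(31.2), np.float64(29.6), np.float64(30.9), np.float64(32.7)]
tall 407 cap [[ 0.54842991 -0.36846837  0.093     ]] diam [0.04634204 0.05533832]
 body top centre [ 0.5518 -0.3707] sides [0.0563 0.06   0.0547 0.0588] ang [np.float64(86.9), np.float64(87.4), np.float64(85.6), np.float64(89.0)]
disc [[ 0.52340225 -0.04987335  0.014     ]] [0.19800975 0.19923904]
stops [ 0.5249 -0.0493] [0.0837 0.0857 0.0837] [np.float64(88.3), np.float64(87.7), np.float64(87.6)]
tray [0.5059 0.2869] [0.2752 0.1703 0.2689] [[0.59, 0.429], [0.592, 0.154], [0.422, 0.148], [0.42, 0.416]] [np.float64(0.5), np.float64(2.3), np.float64(0.4)]
purple [ 0.43  -0.355  0.04 ] 18.43494987487793
purple [ 0.526 -0.48   0.04 ] 55.00798034667969
purple [ 0.649 -0.439  0.04 ] 75.96376037597656
```

```bash
python3 - <<'E'
from h import *
c=camera("top");g=cv2.cvtColor(c["color"],cv2.COLOR_BGR2GRAY)
up=lambda u,v:np.array([260+(u+.5)/4-.5,215+(v+.5)/4-.5])
for n,uv,z,rm in (("squat",(457,314),.075,.028),("tall",(737,190),.093,.022)):
    print(n,ray(c,up(*uv),z)[0].round(4))
    p=up(*uv).astype(int);w=cv2.resize(g[p[1]-25:p[1]+25,p[0]-25:p[0]+25],None,fx=6,fy=6,interpolation=cv2.INTER_CUBIC)
    rr=rm*c["fx"]/(c["eye"][2]-z)*6
    k=cv2.HoughCircles(w,cv2.HOUGH_GRADIENT,1,100,param1=80,param2=12,minRadius=int(rr*.9),maxRadius=int(rr*1.1))
    for q in k[0][:2]: print(q,rr,ray(c,((q[:2]+.5)/6-.5)+p-25,z)[0].round(4))
import h; h.go(.478,-.206,.2,-59)
E
```

```text
squat [ 0.4806 -0.2089  0.075 ]Traceback (most recent call last):
  File "<stdin>", line 9, in <module>
TypeError: 'NoneType' object is not subscriptable
```

```bash
python3 -c "
from h import *
c=camera('top');up=lambda u,v:np.array([260+(u+.5)/4-.5,215+(v+.5)/4-.5])
print(ray(c,up(737,190),.093))
go(.4805,-.208,.2,-59);go(.4805,-.208,.011,-59)"
```

```text
[[ 0.55099541 -0.36716953  0.093     ]]
t 0.30 pos [ 0.2259 -0.5826  0.2009] yaw -68.8 j7 -0.09 xyz [-0.2573 -0.3728  0.001 ] a [-0.      0.0002 -0.0856] w 0.0869 F [-0.3 -0.8 -0.8] T [ 0.05 -0.04 -0.04]
t 0.30 pos [ 0.2259 -0.5826  0.2009] yaw -68.8 j7 -0.09 xyz [-0.2572 -0.3728  0.19  ] a [-0.      0.0002 -0.0856] w 0.0869 F [-0.3 -0.8 -0.8] T [ 0.05 -0.04 -0.04]
```

```bash
A='{"x":-0.0858,"y":-0.1243}'
python3 -m crank '[{"x":-0.0286,"y":-0.0414},{"x":-0.0572,"y":-0.0828},{"x":-0.0858,"y":-0.1242},{"x":-0.114,"y":-0.1656},{"x":-0.128,"y":-0.186}]' 30
python3 -m crank '[{"x":-0.0286,"y":-0.0414},{"x":-0.0572,"y":-0.0828},{"x":-0.0858,"y":-0.1242},{"x":-0.114,"y":-0.1656,"az":-0.04},{"x":-0.129,"y":-0.187,"az":-0.0856}]'
python3 -m crank '[{},{},{},{},{}]'
python3 - <<'E'
from h import *
c=camera("wrist");cv2.imwrite("pics/w1.png",c["color"]);print(c["eye"],c["orientation"])
go(.4805,-.208,.2,-59)
E
```

```text
[ 0.30434074 -0.55302612  0.38363984] [ 0.81492307 -0.55859012 -0.08788268  0.12709879]
t 0.35 pos [ 0.2259 -0.5827  0.201 ] yaw -68.8 j7 -0.09 xyz [-0.2573 -0.3728  0.001 ] a [-0.      0.0001 -0.0856] w 0.0872 F [-0.7  0.2 -0.1] T [ 0.02 -0.02  0.  ]schema error: expected keys x, y, z, ax, ay, az, claw
schema error: expected keys x, y, z, ax, ay, az, claw
schema error: expected keys x, y, z, ax, ay, az, claw
```

View pics/w1.png

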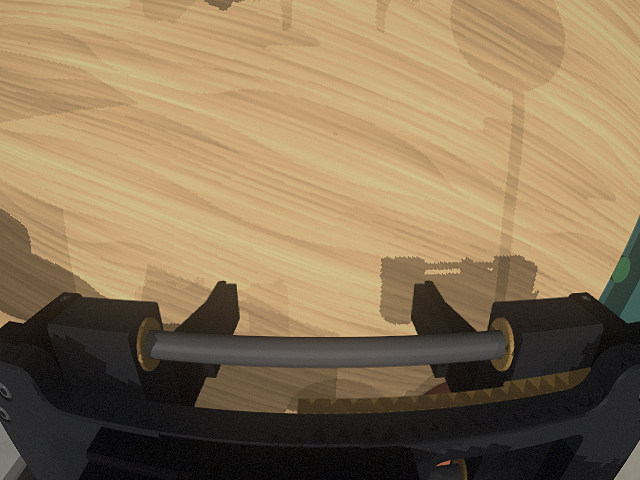

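All seven keys are required in every row, so the arm did not move. The picture shows only the fingers at about (228,300) and (425,300).

```bash
python3 -m crank '[{"x":-0.026,"y":-0.038,"z":0,"ax":0,"ay":0,"az":0,"claw":-1},{"x":-0.052,"y":-0.075,"z":0,"ax":0,"ay":0,"az":0,"claw":-1},{"x":-0.078,"y":-0.112,"z":0,"ax":0,"ay":0,"az":0,"claw":-1},{"x":-0.104,"y":-0.149,"z":0,"ax":0,"ay":0,"az":0,"claw":-1},{"x":-0.128,"y":-0.186,"z":0,"ax":0,"ay":0,"az":0,"claw":-1}]' 30
python3 -m crank '[{"x":-0.026,"y":-0.038,"z":0,"ax":0,"ay":0,"az":0,"claw":-1},{"x":-0.052,"y":-0.075,"z":0,"ax":0,"ay":0,"az":0,"claw":-1},{"x":-0.078,"y":-0.112,"z":0,"ax":0,"ay":0,"az":0,"claw":-1},{"x":-0.104,"y":-0.149,"z":0,"ax":0,"ay":0,"az":-0.04,"claw":-1},{"x":-0.129,"y":-0.187,"z":0,"ax":0,"ay":0,"az":-0.0856,"claw":-1}]'
python3 -m crank '[{"x":0,"y":0,"z":0,"ax":0,"ay":0,"az":0,"claw":-1},{"x":0,"y":0,"z":0,"ax":0,"ay":0,"az":0,"claw":-1},{"x":0,"y":0,"z":0,"ax":0,"ay":0,"az":0,"claw":-1},{"x":0,"y":0,"z":0,"ax":0,"ay":0,"az":0,"claw":-1},{"x":0,"y":0,"z":0,"ax":0,"ay":0,"az":0,"claw":-1}]'
python3 - <<'E'
from h import *
c=camera("wrist");cv2.imwrite("pics/w2.png",c["color"])
go(.4805,-.208,.2,-59);go(.4805,-.208,.011,-59)
E
```

```text
time: 0.77
ee_pos: [0.3436, -0.4087, 0.2013]
eef_rot: [0.825, -0.565, 0.0, 0.0]
ft_force: [0.2, -0.6, -0.5]
width: 0.0866
time: 1.18
ee_pos: [0.4606, -0.2362, 0.2015]
eef_rot: [0.871, -0.491, 0.0, 0.0]
ft_force: [1.5, -1.4, 0.2]
width: 0.0872
time: 1.6
ee_pos: [0.4592, -0.2394, 0.2011]
eef_rot: [0.87, -0.494, -0.0, 0.0]
ft_force: [-0.4, 0.0, -0.2]
width: 0.087
t 1.65 pos [ 0.4593 -0.2392  0.2011] yaw -59.1 j7 -0.68 xyz [-0.0159 -0.0342  0.0011] a [ 0.0001 -0.0001 -0.0013] w 0.0870 F [ 0.8  0.1 -0.7] T [-0.02 -0.03  0.02]
t 1.65 pos [ 0.4593 -0.2392  0.2011] yaw -59.1 j7 -0.68 xyz [-0.0159 -0.0343  0.1901] a [ 0.0001 -0.0001 -0.0013] w 0.0870 F [ 0.8  0.1 -0.7] T [-0.02 -0.03  0.02]
```

View pics/w2.png

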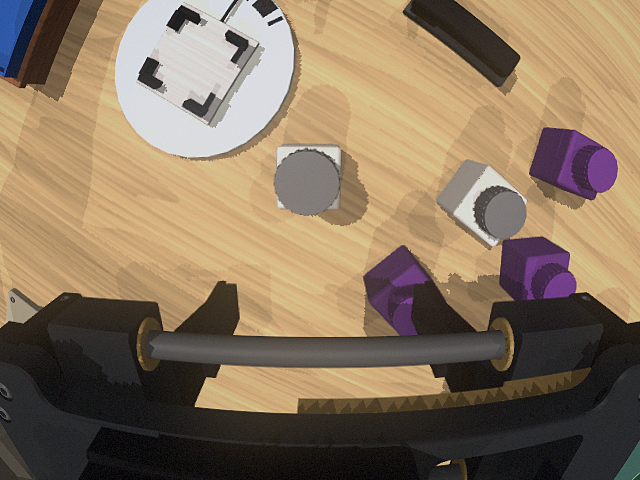

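The squat cap is centred at about (308,182) and its body is square to the jaws. The tall cap is at about (500,214). The stops centre on about (193,61).

```bash
cat >> h.py <<'E'
def fray(c,uv,z):
    d=np.array(uv,float)-[c["cx"],c["cy"]]; t=np.hypot(*d)/c["fx"]; u=d/np.hypot(*d)
    v=R.from_quat(c["orientation"]).apply([u[0]*np.sin(t),u[1]*np.sin(t),np.cos(t)])
    return (c["eye"]+v*((z-c["eye"][2])/v[2])).round(4)
E
python3 - <<'E'
from h import *
c=camera("wrist")
print("squat cap",fray(c,(308,182),.075),"rim",fray(c,(276,182),.075),fray(c,(340,182),.075))
print("body corners",[fray(c,p,.046)[:2] for p in ((276,146),(340,146),(277,209),(340,208))])
print("tall cap",fray(c,(500,214),.093)); print("stops",fray(c,(192.5,61),.035))
print("corners",[fray(c,p,.064)[:2] for p in ((471,160),(438,200))])
E
```

```text
squat cap [ 0.4822 -0.2093  0.075 ] rim [ 0.4686 -0.186   0.075 ] [ 0.4959 -0.2324  0.075 ]
body corners [array([ 0.4917, -0.1685]), array([ 0.5209, -0.2185]), array([ 0.4407, -0.1982]), array([ 0.4716, -0.2485])]
tall cap [ 0.5489 -0.3633  0.093 ]
stops [ 0.5239 -0.0536  0.035 ]
corners [array([ 0.5752, -0.3239]), array([ 0.5275, -0.3179])]
```

```bash
python3 -m crank '[{"x":-0.015,"y":-0.034,"z":0,"ax":0,"ay":0,"az":0,"claw":-1},{"x":-0.015,"y":-0.034,"z":0.03,"ax":0,"ay":0,"az":0,"claw":-1},{"x":-0.015,"y":-0.034,"z":0.06,"ax":0,"ay":0,"az":0,"claw":-1},{"x":-0.015,"y":-0.034,"z":0.09,"ax":0,"ay":0,"az":0,"claw":-1},{"x":-0.015,"y":-0.034,"z":0.1,"ax":0,"ay":0,"az":0,"claw":-1}]'
python3 -c "
from h import *
go(.481,-.2085,.012,-59.5)"
```

```text
time: 2.12
ee_pos: [0.4789, -0.2073, 0.0972]
eef_rot: [0.87, -0.493, -0.003, 0.0]
ft_force: [-0.4, 0.7, -0.1]
width: 0.087
t 2.12 pos [ 0.4789 -0.2073  0.0972] yaw -59.0 j7 -0.79 xyz [ 0.0025 -0.0015  0.0852] a [0.0016 0.0021 0.0039] w 0.0870 F [-0.4  0.7 -0.1] T [-0.    0.1   0.08]
```

```bash
python3 -m crank '[{"x":0.001,"y":-0.001,"z":0.03,"ax":0,"ay":0,"az":0,"claw":-1},{"x":0.001,"y":-0.001,"z":0.06,"ax":0,"ay":0,"az":0,"claw":-1},{"x":0.001,"y":-0.001,"z":0.08,"ax":0,"ay":0,"az":0,"claw":-1},{"x":0.001,"y":-0.001,"z":0.088,"ax":0,"ay":0,"az":0,"claw":-1},{"x":0.001,"y":-0.001,"z":0.088,"ax":0,"ay":0,"az":0,"claw":-1}]'
python3 -m crank '[{"x":0,"y":0,"z":0,"ax":0,"ay":0,"az":0,"claw":1},{"x":0,"y":0,"z":0,"ax":0,"ay":0,"az":0,"claw":1},{"x":0,"y":0,"z":0,"ax":0,"ay":0,"az":0,"claw":1},{"x":0,"y":0,"z":0,"ax":0,"ay":0,"az":0,"claw":1},{"x":0,"y":0,"z":0,"ax":0,"ay":0,"az":0,"claw":1}]' 30
python3 -c "
from h import *
go(.481,-.2085,.012,-59.5)"
```

```text
time: 2.53
ee_pos: [0.4818, -0.208, 0.0122]
eef_rot: [0.87, -0.493, -0.001, 0.0]
ft_force: [0.1, 0.9, 0.6]
width: 0.0868
time: 2.95
ee_pos: [0.4831, -0.2082, 0.014]
eef_rot: [0.87, -0.493, 0.001, 0.0]
ft_force: [-2.9, 3.6, 2.2]
width: 0.0614
t 2.95 pos [ 0.4831 -0.2082  0.014 ] yaw -59.0 j7 -0.83 xyz [-0.0008  0.0019  0.002 ] a [-0.0003 -0.0005  0.0043] w 0.0614 F [-2.9  3.6  2.2] T [ 0.9   0.63 -0.01]
```

```bash
python3 -m crank '[{"x":0,"y":0,"z":-0.01,"ax":0,"ay":0,"az":0,"claw":1},{"x":0,"y":0,"z":-0.03,"ax":0,"ay":0,"az":0,"claw":1},{"x":0,"y":0,"z":-0.05,"ax":0,"ay":0,"az":0,"claw":1},{"x":0,"y":0,"z":-0.07,"ax":0,"ay":0,"az":0,"claw":1},{"x":0,"y":0,"z":-0.08,"ax":0,"ay":0,"az":0,"claw":1}]'
python3 -c "
from h import *
go(.5255,-.0505,.08,-92)"
```

```text
time: 3.37
ee_pos: [0.4835, -0.2082, 0.096]
eef_rot: [0.87, -0.492, 0.001, -0.0]
ft_force: [1.0, 0.4, -3.6]
width: 0.0596
t 3.37 pos [ 0.4835 -0.2082  0.096 ] yaw -59.0 j7 -0.79 xyz [-0.1136 -0.1172  0.0159] a [-0.001  -0.0009  0.288 ] w 0.0596 F [ 1.   0.4 -3.6] T [-0.03 -0.11 -0.04]
```

```bash
python3 -m crank '[{"x":-0.025,"y":-0.026,"z":0,"ax":0,"ay":0,"az":0.055,"claw":1},{"x":-0.05,"y":-0.052,"z":0,"ax":0,"ay":0,"az":0.11,"claw":1},{"x":-0.075,"y":-0.077,"z":0,"ax":0,"ay":0,"az":0.17,"claw":1},{"x":-0.1,"y":-0.103,"z":0,"ax":0,"ay":0,"az":0.23,"claw":1},{"x":-0.1136,"y":-0.1172,"z":0,"ax":0,"ay":0,"az":0.288,"claw":1}]'
python3 -m crank '[{"x":0,"y":0,"z":0,"ax":0,"ay":0,"az":0,"claw":1},{"x":0,"y":0,"z":0,"ax":0,"ay":0,"az":0,"claw":1},{"x":0,"y":0,"z":0,"ax":0,"ay":0,"az":0,"claw":1},{"x":0,"y":0,"z":0,"ax":0,"ay":0,"az":0,"claw":1},{"x":0,"y":0,"z":0,"ax":0,"ay":0,"az":0,"claw":1}]'
python3 - <<'E'
from h import *
c=camera("wrist");a=c["color"];b=camera("scene")["color"][150:320,270:450]
o=np.zeros((480,800,3),np.uint8);o[:360,:480]=cv2.resize(a,(480,360));o[:,480:]=cv2.resize(b,(320,302)).repeat(1,0) if 0 else 0
b=cv2.resize(b,(320,302));o[:302,480:]=b;cv2.imwrite("pics/p3.png",o)
go(.5255,-.0505,.038,-92)
E
```

```text
time: 3.78
ee_pos: [0.5248, -0.0464, 0.0933]
eef_rot: [-0.694, 0.72, 0.0, 0.0]
ft_force: [1.3, 0.3, -4.1]
width: 0.0595
time: 4.2
ee_pos: [0.5243, -0.0516, 0.0931]
eef_rot: [-0.695, 0.719, -0.0, -0.0]
ft_force: [0.8, -0.8, -3.3]
width: 0.0598
t 4.30 pos [ 0.5245 -0.0512  0.0931] yaw -92.0 j7 -1.69 xyz [-0.0008 -0.001   0.0551] a [ 0.0001 -0.0001  0.0001] w 0.0595 F [-0.9 -0.6 -3.8] T [0.04 0.04 0.02]
```

View pics/p3.png

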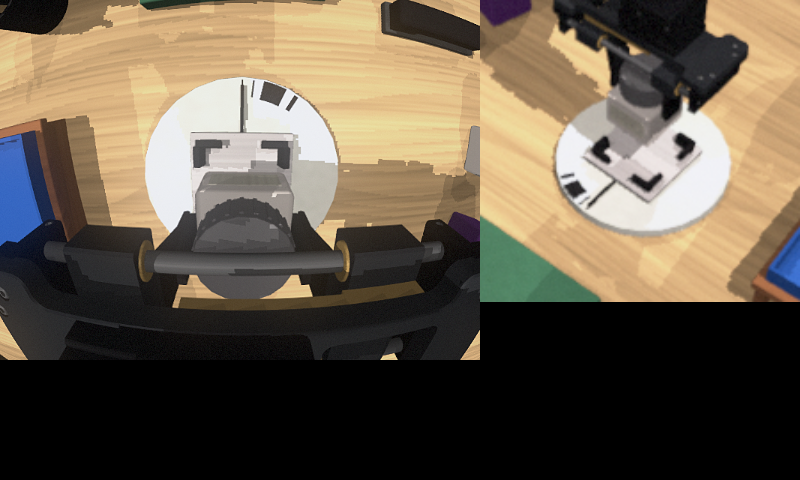

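The jar hangs over the platform. The disc spans columns 145–340 in the half-size frame, and the platform's far edge is at row 132. I'll check the stand's centre from those.

```bash
python3 - <<'E'
from h import *
c=camera("wrist");k=4/3
print("disc top",fray(c,(242*k,78*k),.014),"plat far corners",fray(c,(191*k,132*k),.024),fray(c,(294*k,132*k),.024),"disc sides",fray(c,(145.5*k,170*k),.014),fray(c,(339.5*k,170*k),.014))
E
```

```text
disc top [ 0.6225 -0.0538  0.014 ] plat far corners [ 0.5751 -0.0052  0.024 ] [ 0.5717 -0.0997  0.024 ] disc sides [0.5381 0.0478 0.014 ] [ 0.531  -0.1495  0.014 ]
```

```bash
python3 -m crank '[{"x":0,"y":0,"z":0.015,"ax":0,"ay":0,"az":0,"claw":1},{"x":0,"y":0,"z":0.03,"ax":0,"ay":0,"az":0,"claw":1},{"x":0,"y":0,"z":0.042,"ax":0,"ay":0,"az":0,"claw":1},{"x":0,"y":0,"z":0.05,"ax":0,"ay":0,"az":0,"claw":1},{"x":0,"y":0,"z":0.053,"ax":0,"ay":0,"az":0,"claw":1}]'
python3 -m crank '[{"x":0,"y":0,"z":0,"ax":0,"ay":0,"az":0,"claw":1},{"x":0,"y":0,"z":0,"ax":0,"ay":0,"az":0,"claw":1},{"x":0,"y":0,"z":0.001,"ax":0,"ay":0,"az":0,"claw":1},{"x":0,"y":0,"z":0.001,"ax":0,"ay":0,"az":0,"claw":1},{"x":0,"y":0,"z":0.001,"ax":0,"ay":0,"az":0,"claw":1}]'
python3 -c "
from h import *
go(.5255,-.0505,.038,-92)"
```

```text
time: 4.77
ee_pos: [0.5238, -0.0504, 0.0388]
eef_rot: [-0.695, 0.719, 0.001, -0.001]
ft_force: [0.4, -0.6, -3.7]
width: 0.0595
time: 5.18
ee_pos: [0.5249, -0.0503, 0.0396]
eef_rot: [-0.695, 0.719, -0.0, 0.0]
ft_force: [0.7, 0.2, -4.0]
width: 0.0594
t 5.18 pos [ 0.5249 -0.0503  0.0396] yaw -91.9 j7 -1.72 xyz [ 0.0002 -0.0006  0.0016] a [-0.0003 -0.0001  0.0006] w 0.0594 F [ 0.7  0.2 -4. ] T [ 0.03 -0.02 -0.02]
```

```bash
python3 -m crank '[{"x":0,"y":0,"z":0.002,"ax":0,"ay":0,"az":0,"claw":1},{"x":0,"y":0,"z":0.002,"ax":0,"ay":0,"az":0,"claw":-1},{"x":0,"y":0,"z":0.002,"ax":0,"ay":0,"az":0,"claw":-1},{"x":0,"y":0,"z":0.002,"ax":0,"ay":0,"az":0,"claw":-1},{"x":0,"y":0,"z":0.002,"ax":0,"ay":0,"az":0,"claw":-1}]'
python3 -m crank '[{"x":0,"y":0,"z":-0.015,"ax":0,"ay":0,"az":0,"claw":-1},{"x":0,"y":0,"z":-0.034,"ax":0,"ay":0,"az":0,"claw":-1},{"x":0,"y":0,"z":-0.036,"ax":0,"ay":0,"az":-0.06,"claw":-1},{"x":0,"y":0,"z":-0.036,"ax":0,"ay":0,"az":-0.12,"claw":-1},{"x":0,"y":0,"z":-0.036,"ax":0,"ay":0,"az":-0.18,"claw":-1}]'
python3 -m crank '[{"x":0,"y":0,"z":0,"ax":0,"ay":0,"az":-0.06,"claw":-1},{"x":0,"y":0,"z":0,"ax":0,"ay":0,"az":-0.12,"claw":-1},{"x":0,"y":0,"z":0,"ax":0,"ay":0,"az":-0.18,"claw":-1},{"x":0,"y":0,"z":0,"ax":0,"ay":0,"az":-0.24,"claw":-1},{"x":0,"y":0,"z":0,"ax":0,"ay":0,"az":-0.3,"claw":-1}]'
python3 -m crank '[{"x":0,"y":0,"z":0,"ax":0,"ay":0,"az":-0.06,"claw":-1},{"x":0,"y":0,"z":0,"ax":0,"ay":0,"az":-0.12,"claw":-1},{"x":0,"y":0,"z":0,"ax":0,"ay":0,"az":-0.18,"claw":-1},{"x":0,"y":0,"z":0,"ax":0,"ay":0,"az":-0.24,"claw":-1},{"x":0,"y":0,"z":0,"ax":0,"ay":0,"az":-0.3,"claw":-1}]'
python3 - <<'E'
from h import *
c=camera("top");b=c["color"][215:340,250:410]
a=camera("wrist")["color"]
o=np.zeros((480,800,3),np.uint8);o[:375,:480]=cv2.resize(b,(480,375),interpolation=cv2.INTER_CUBIC);o[:240,480:]=cv2.resize(a,(320,240));cv2.imwrite("pics/p4.png",o)
go(.5235,-.0505,.0725,0)
E
```

```text
time: 5.6
ee_pos: [0.5249, -0.0503, 0.0373]
eef_rot: [-0.695, 0.719, -0.0, 0.0]
ft_force: [-0.5, 0.1, -0.4]
width: 0.0783
time: 6.02
ee_pos: [0.525, -0.0503, 0.0737]
eef_rot: [0.814, -0.58, 0.001, -0.0]
ft_force: [-0.3, 0.2, 0.2]
width: 0.0866
time: 6.43
ee_pos: [0.5247, -0.0503, 0.0732]
eef_rot: [0.949, -0.314, 0.0, -0.0]
ft_force: [0.4, -0.2, -0.1]
width: 0.087
time: 6.85
ee_pos: [0.5247, -0.0503, 0.0732]
eef_rot: [1.0, -0.019, 0.0, 0.0]
ft_force: [-0.1, -0.9, 0.1]
width: 0.0871
t 6.95 pos [ 0.5247 -0.0504  0.0731] yaw -2.4 j7 -0.20 xyz [-0.0012  0.0002  0.0006] a [-0.0001 -0.     -0.0212] w 0.0867 F [-0.1  0.7  0.6] T [ 0.04 -0.1  -0.03]
```

View pics/p4.png

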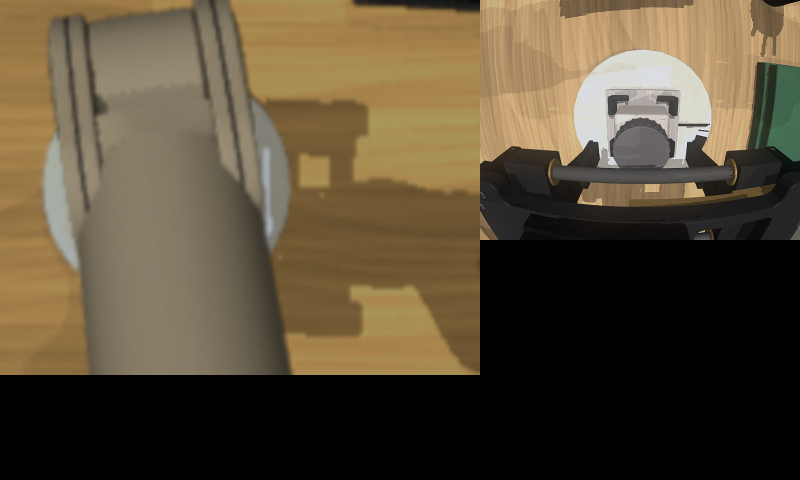

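The jar sits between the stops with its cap between the fingers. Now I'll grip the cap and start turning.

```bash
python3 -m crank '[{"x":0,"y":0,"z":0.0,"ax":0,"ay":0,"az":0,"claw":1},{"x":0,"y":0,"z":0,"ax":0,"ay":0,"az":0,"claw":1},{"x":0,"y":0,"z":0,"ax":0,"ay":0,"az":0,"claw":1},{"x":0,"y":0,"z":0,"ax":0,"ay":0,"az":0,"claw":1},{"x":0,"y":0,"z":0,"ax":0,"ay":0,"az":0,"claw":1}]' 45
python3 -c "
from h import *
go(.5235,-.0505,.0725,0)"
python3 -m crank '[{"x":0,"y":0,"z":0.0,"ax":0,"ay":0,"az":0.05,"claw":1},{"x":0,"y":0,"z":0,"ax":0,"ay":0,"az":0.1,"claw":1},{"x":0,"y":0,"z":0,"ax":0,"ay":0,"az":0.15,"claw":1},{"x":0,"y":0,"z":0,"ax":0,"ay":0,"az":0.15,"claw":1},{"x":0,"y":0,"z":0,"ax":0,"ay":0,"az":0.15,"claw":1}]'
python3 -c "
from h import *
go(.5235,-.0505,.0725,0)"
```

```text
time: 7.37
ee_pos: [0.5247, -0.0502, 0.0732]
eef_rot: [1.0, -0.023, 0.0, 0.0]
ft_force: [-0.3, -0.7, -0.0]
width: 0.0615
t 7.37 pos [ 0.5247 -0.0502  0.0732] yaw -2.6 j7 -0.20 xyz [-0.0011  0.0003  0.0007] a [ 0.0001 -0.     -0.0227] w 0.0615 F [-0.3 -0.7 -0. ] T [-0.02 -0.11 -0.07]
time: 7.78
ee_pos: [0.525, -0.0501, 0.0732]
eef_rot: [0.985, -0.17, 0.0, -0.0]
ft_force: [2.4, 0.1, -1.3]
width: 0.054
t 7.78 pos [ 0.525  -0.0501  0.0732] yaw -19.6 j7 -0.48 xyz [-0.0012  0.0009  0.0007] a [-0.     -0.0004 -0.1707] w 0.0540 F [ 2.4  0.1 -1.3] T [ 0.12 -0.72  0.08]
```

```bash
python3 -m crank '[{"x":0,"y":0,"z":0.0,"ax":0,"ay":0,"az":0.05,"claw":1},{"x":0,"y":0,"z":0,"ax":0,"ay":0,"az":0.1,"claw":1},{"x":0,"y":0,"z":0,"ax":0,"ay":0,"az":0.14,"claw":1},{"x":0,"y":0,"z":0,"ax":0,"ay":0,"az":0.14,"claw":1},{"x":0,"y":0,"z":0,"ax":0,"ay":0,"az":0.14,"claw":1}]'
python3 -c "
from h import *
go(.5235,-.0505,.0725,0)
cv2.imwrite('pics/t1.png',camera('scene')['color'])"
```

```text
time: 8.2
ee_pos: [0.5248, -0.0502, 0.0732]
eef_rot: [0.952, -0.305, 0.0, 0.0]
ft_force: [1.2, 0.9, -0.8]
width: 0.0544
t 8.20 pos [ 0.5248 -0.0502  0.0732] yaw -35.5 j7 -0.75 xyz [-0.0008  0.001   0.0007] a [ 0.000e+00 -2.000e-04 -3.098e-01] w 0.0544 F [ 1.2  0.9 -0.8] T [ 0.14 -0.44  0.08]
```

```bash
python3 -m crank '[{"x":0,"y":0,"z":0.0,"ax":0,"ay":0,"az":0.05,"claw":1},{"x":0,"y":0,"z":0,"ax":0,"ay":0,"az":0.1,"claw":1},{"x":0,"y":0,"z":0,"ax":0,"ay":0,"az":0.14,"claw":1},{"x":0,"y":0,"z":0,"ax":0,"ay":0,"az":0.14,"claw":1},{"x":0,"y":0,"z":0,"ax":0,"ay":0,"az":0.14,"claw":1}]'
python3 -c "
from h import *
go(.5235,-.0505,.0725,0)"
```

```text
time: 8.67
ee_pos: [0.5247, -0.0501, 0.0732]
eef_rot: [0.901, -0.435, 0.0, 0.0]
ft_force: [0.6, 1.6, 0.7]
width: 0.0542
t 8.67 pos [ 0.5247 -0.0501  0.0732] yaw -51.5 j7 -1.02 xyz [-0.0004  0.0011  0.0007] a [ 1.000e-04 -0.000e+00 -4.496e-01] w 0.0542 F [0.6 1.6 0.7] T [ 0.18 -0.31  0.35]
```

```bash
python3 -m crank '[{"x":0,"y":0,"z":0.0,"ax":0,"ay":0,"az":0.02,"claw":1},{"x":0,"y":0,"z":0,"ax":0,"ay":0,"az":0.04,"claw":1},{"x":0,"y":0,"z":0,"ax":0,"ay":0,"az":0.04,"claw":1},{"x":0,"y":0,"z":0,"ax":0,"ay":0,"az":0.04,"claw":1},{"x":0,"y":0,"z":0,"ax":0,"ay":0,"az":0.04,"claw":1}]'
python3 -c "
from h import *
go(.5235,-.0505,.0725,0)
a=camera('wrist')['color'];b=camera('scene')['color']
o=np.zeros((480,800,3),np.uint8);o[:300,:400]=cv2.resize(a,(400,300));o[:400,400:]=cv2.resize(b[190:290,300:420],(400,333)).repeat(2,0)[:400] if 0 else 0
o[:333,400:]=cv2.resize(b[190:290,300:420],(400,333),interpolation=cv2.INTER_CUBIC);cv2.imwrite('pics/p5.png',o)
go(.5235,-.0505,.0725,0)"
```

```text
time: 9.08
ee_pos: [0.5247, -0.0501, 0.0732]
eef_rot: [0.882, -0.471, 0.0, -0.0]
ft_force: [1.0, 2.4, 1.7]
width: 0.054
t 9.08 pos [ 0.5247 -0.0501  0.0732] yaw -56.2 j7 -1.10 xyz [-0.0003  0.0012  0.0007] a [-0.     -0.     -0.4905] w 0.0540 F [1.  2.4 1.7] T [ 0.32 -0.17  0.5 ]
t 9.18 pos [ 0.5246 -0.0501  0.0732] yaw -56.3 j7 -1.10 xyz [-0.0003  0.0012  0.0007] a [-0.      0.     -0.4912] w 0.0540 F [-0.6  2.5  1.4] T [ 0.42 -0.13  0.5 ]
```

View pics/p5.png

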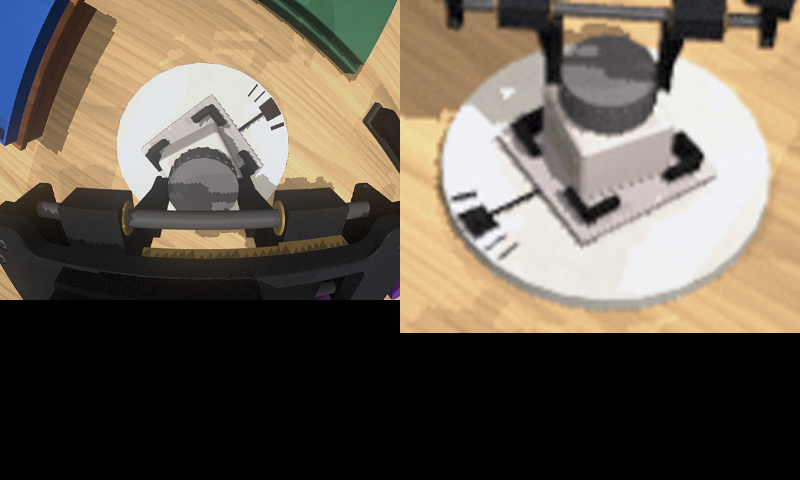

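The pointer is in the thick black band, and the torque of 0.50 N m corresponds to about 0.31 rad. I'll hold, ease back, release, and grip the body again.

```bash
python3 -m crank '[{"x":0,"y":0,"z":0.0,"ax":0,"ay":0,"az":0,"claw":1},{"x":0,"y":0,"z":0,"ax":0,"ay":0,"az":0,"claw":1},{"x":0,"y":0,"z":0,"ax":0,"ay":0,"az":-0.03,"claw":1},{"x":0,"y":0,"z":0,"ax":0,"ay":0,"az":-0.06,"claw":1},{"x":0,"y":0,"z":0,"ax":0,"ay":0,"az":-0.09,"claw":1}]'
python3 -m crank '[{"x":0,"y":0,"z":0.0,"ax":0,"ay":0,"az":0,"claw":-1},{"x":0,"y":0,"z":0,"ax":0,"ay":0,"az":0,"claw":-1},{"x":0,"y":0,"z":0,"ax":0,"ay":0,"az":0,"claw":-1},{"x":0,"y":0,"z":0,"ax":0,"ay":0,"az":0,"claw":-1},{"x":0,"y":0,"z":0,"ax":0,"ay":0,"az":0.05,"claw":-1}]'
python3 -m crank '[{"x":0,"y":0,"z":0.0,"ax":0,"ay":0,"az":0.06,"claw":-1},{"x":0,"y":0,"z":0,"ax":0,"ay":0,"az":0.12,"claw":-1},{"x":0,"y":0,"z":0,"ax":0,"ay":0,"az":0.18,"claw":-1},{"x":0,"y":0,"z":0,"ax":0,"ay":0,"az":0.24,"claw":-1},{"x":0,"y":0,"z":0,"ax":0,"ay":0,"az":0.3,"claw":-1}]'
python3 -c "
from h import *
go(.5245,-.0505,.038,-94)
cv2.imwrite('pics/p6.png',camera('wrist')['color'])"
```

```text
time: 9.6
ee_pos: [0.5247, -0.0502, 0.0732]
eef_rot: [0.921, -0.39, 0.0, -0.0]
ft_force: [0.9, 1.0, 0.9]
width: 0.0539
time: 10.02
ee_pos: [0.5245, -0.0506, 0.073]
eef_rot: [0.899, -0.437, -0.0, 0.0]
ft_force: [-0.1, -0.1, -0.9]
width: 0.0795
time: 10.43
ee_pos: [0.5245, -0.0505, 0.0731]
eef_rot: [0.728, -0.686, 0.0, 0.0]
ft_force: [0.3, -0.1, 0.3]
width: 0.0869
t 10.43 pos [ 0.5245 -0.0505  0.0731] yaw -86.6 j7 -1.61 xyz [-0.      0.      0.0351] a [ 0.0001 -0.0001  0.0644] w 0.0869 F [ 0.3 -0.1  0.3] T [ 0.07  0.01 -0.03]
```

View pics/p6.png

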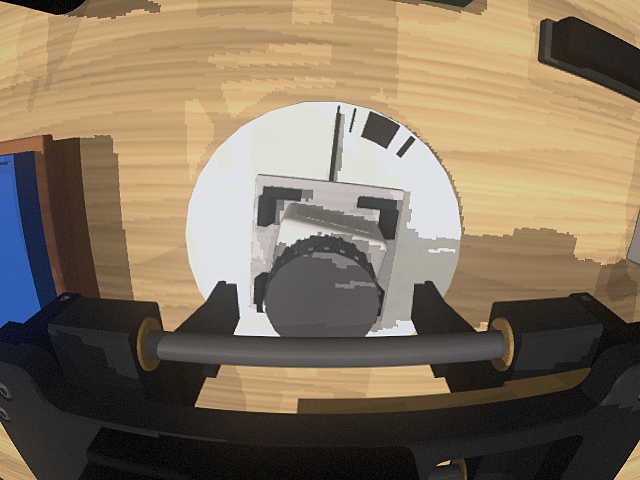

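The jar has turned about 8° clockwise within its play, so I'll grip at yaw −100 with the tips just above the stops.

```bash
python3 -m crank '[{"x":0,"y":0,"z":0.0,"ax":0,"ay":0,"az":0.06,"claw":-1},{"x":0,"y":0,"z":0,"ax":0,"ay":0,"az":0.117,"claw":-1},{"x":0,"y":0,"z":0,"ax":0,"ay":0,"az":0.117,"claw":-1},{"x":0,"y":0,"z":0.02,"ax":0,"ay":0,"az":0.117,"claw":-1},{"x":0,"y":0,"z":0.0325,"ax":0,"ay":0,"az":0.117,"claw":-1}]'
python3 -m crank '[{"x":0,"y":0,"z":0.0,"ax":0,"ay":0,"az":0,"claw":-1},{"x":0,"y":0,"z":0,"ax":0,"ay":0,"az":0,"claw":1},{"x":0,"y":0,"z":0,"ax":0,"ay":0,"az":0,"claw":1},{"x":0,"y":0,"z":0,"ax":0,"ay":0,"az":0,"claw":1},{"x":0,"y":0,"z":0,"ax":0,"ay":0,"az":0,"claw":1}]' 30
python3 -m crank '[{"x":0,"y":0,"z":0.0,"ax":0,"ay":0,"az":0,"claw":1},{"x":0,"y":0,"z":-0.01,"ax":0,"ay":0,"az":0,"claw":1},{"x":0,"y":0,"z":-0.03,"ax":0,"ay":0,"az":0,"claw":1},{"x":0,"y":0,"z":-0.06,"ax":0,"ay":0,"az":0,"claw":1},{"x":0,"y":0,"z":-0.1,"ax":0,"ay":0,"az":0,"claw":1}]' 30
python3 -c "
from h import *
go(.506,.232,.16,-91)
go(.506,.232,.16,-1)
c=camera('top');from meas import *" | grep -E "^t |tray"
```

```text
time: 10.9
ee_pos: [0.5246, -0.0504, 0.0399]
eef_rot: [-0.647, 0.762, -0.0, 0.0]
ft_force: [-1.8, 0.0, -0.8]
width: 0.0871
time: 11.32
ee_pos: [0.5252, -0.0504, 0.0414]
eef_rot: [-0.646, 0.764, -0.0, 0.0]
ft_force: [0.2, -0.1, -0.4]
width: 0.0679
time: 11.73
ee_pos: [0.5225, -0.0502, 0.14]
eef_rot: [-0.646, 0.764, 0.002, -0.002]
ft_force: [1.6, -0.1, -3.4]
width: 0.0597
t 11.73 pos [ 0.5225 -0.0502  0.14  ] yaw -99.6 j7 -1.80 xyz [-0.2755  0.0633 -0.0197] a [ 0.0025  0.0001 -0.0749] w 0.0597 F [ 1.6 -0.1 -3.4] T [-0.07 -0.1  -0.02]
t 11.73 pos [ 0.5225 -0.0502  0.14  ] yaw -99.6 j7 -1.80 xyz [-0.2755  0.0633 -0.0197] a [ 0.0019  0.0021 -0.8603] w 0.0597 F [ 1.6 -0.1 -3.4] T [-0.07 -0.1  -0.02]
tray [0.5059 0.2869] [0.2752 0.1703 0.2689] [[0.59, 0.429], [0.592, 0.154], [0.422, 0.148], [0.42, 0.416]] [np.float64(0.5), np.float64(2.3), np.float64(0.4)]
```

```bash
python3 -m crank '[{"x":-0.03,"y":0.007,"z":0,"ax":0,"ay":0,"az":0,"claw":1},{"x":-0.06,"y":0.014,"z":0,"ax":0,"ay":0,"az":0,"claw":1},{"x":-0.095,"y":0.022,"z":0,"ax":0,"ay":0,"az":0,"claw":1},{"x":-0.13,"y":0.03,"z":0,"ax":0,"ay":0,"az":0,"claw":1},{"x":-0.16,"y":0.037,"z":0,"ax":0,"ay":0,"az":0,"claw":1}]'
python3 -m crank '[{"x":-0.035,"y":0.008,"z":0,"ax":0,"ay":0,"az":0,"claw":1},{"x":-0.07,"y":0.016,"z":0,"ax":0,"ay":0,"az":0,"claw":1},{"x":-0.1,"y":0.023,"z":0,"ax":0,"ay":0,"az":0,"claw":1},{"x":-0.1155,"y":0.0263,"z":0,"ax":0,"ay":0,"az":-0.04,"claw":1},{"x":-0.1155,"y":0.0263,"z":0,"ax":0,"ay":0,"az":-0.075,"claw":1}]'
python3 -m crank '[{"x":0,"y":0,"z":0,"ax":0,"ay":0,"az":0,"claw":1},{"x":0,"y":0,"z":0,"ax":0,"ay":0,"az":0,"claw":1},{"x":0,"y":0,"z":0,"ax":0,"ay":0,"az":0,"claw":1},{"x":0,"y":0,"z":0.02,"ax":0,"ay":0,"az":0,"claw":1},{"x":0,"y":0,"z":0.04,"ax":0,"ay":0,"az":0,"claw":1}]'
python3 -c "
from h import *
go(.506,.232,.071,-91)
cv2.imwrite('pics/p7.png',camera('wrist')['color'])"
```

```text
time: 12.25
ee_pos: [0.514, 0.1159, 0.1407]
eef_rot: [-0.646, 0.764, 0.0, -0.0]
ft_force: [0.9, -0.4, -3.2]
width: 0.0597
time: 12.67
ee_pos: [0.5063, 0.2369, 0.1407]
eef_rot: [-0.704, 0.71, 0.001, 0.0]
ft_force: [0.1, -0.0, -3.3]
width: 0.0594
time: 13.08
ee_pos: [0.5094, 0.2312, 0.1012]
eef_rot: [-0.7, 0.715, -0.001, 0.001]
ft_force: [0.3, -0.4, -3.6]
width: 0.0598
t 13.08 pos [0.5094 0.2312 0.1012] yaw -91.2 j7 -2.26 xyz [-0.0007  0.0035  0.0302] a [-0.0014  0.0002 -0.002 ] w 0.0598 F [ 0.3 -0.4 -3.6] T [ 0.01  0.07 -0.02]
```

View pics/p7.png

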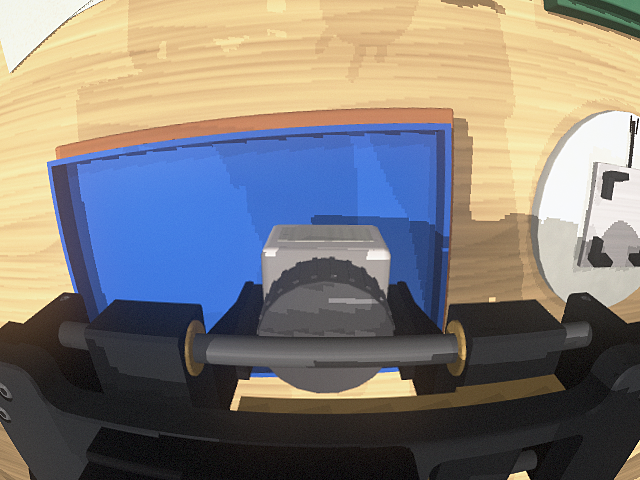

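The jar hangs inside the tray with its right finger clear of the rim at about (440,300). I'll lower it and release.

```bash
python3 -m crank '[{"x":0,"y":0.002,"z":0.012,"ax":0,"ay":0,"az":0,"claw":1},{"x":0,"y":0.002,"z":0.022,"ax":0,"ay":0,"az":0,"claw":1},{"x":0,"y":0.002,"z":0.027,"ax":0,"ay":0,"az":0,"claw":1},{"x":0,"y":0.002,"z":0.029,"ax":0,"ay":0,"az":0,"claw":1},{"x":0,"y":0.002,"z":0.029,"ax":0,"ay":0,"az":0,"claw":1}]'
python3 -c "
from h import *
go(.506,.232,.071,-91)"
```

```text
time: 13.55
ee_pos: [0.5064, 0.2319, 0.072]
eef_rot: [-0.701, 0.713, -0.0, -0.0]
ft_force: [-0.5, 0.0, -3.6]
width: 0.0595
t 13.55 pos [0.5064 0.2319 0.072 ] yaw -91.0 j7 -2.28 xyz [-0.0001  0.0004  0.001 ] a [-0.0001 -0.0002 -0.0003] w 0.0595 F [-0.5  0.  -3.6] T [-0.01 -0.   -0.02]
```

```bash
python3 -m crank '[{"x":0,"y":0,"z":0.0015,"ax":0,"ay":0,"az":0,"claw":1},{"x":0,"y":0,"z":0.0015,"ax":0,"ay":0,"az":0,"claw":-1},{"x":0,"y":0,"z":0.0015,"ax":0,"ay":0,"az":0,"claw":-1},{"x":0,"y":0,"z":0.0015,"ax":0,"ay":0,"az":0,"claw":-1},{"x":0,"y":0,"z":0.0015,"ax":0,"ay":0,"az":0,"claw":-1}]'
python3 -m crank '[{"x":0,"y":0,"z":0,"ax":0,"ay":0,"az":0,"claw":-1},{"x":0,"y":0,"z":-0.02,"ax":0,"ay":0,"az":0,"claw":-1},{"x":0,"y":0,"z":-0.05,"ax":0,"ay":0,"az":0,"claw":-1},{"x":0,"y":0,"z":-0.085,"ax":0,"ay":0,"az":0,"claw":-1},{"x":0,"y":0,"z":-0.12,"ax":0,"ay":0,"az":0,"claw":-1}]'
python3 -c "
from h import *
go(.520,.03,.2,-60)"
```

```text
time: 13.97
ee_pos: [0.5066, 0.2321, 0.0704]
eef_rot: [-0.701, 0.713, -0.0, 0.0]
ft_force: [0.3, 0.7, -0.1]
width: 0.0782
time: 14.38
ee_pos: [0.5057, 0.2319, 0.1913]
eef_rot: [-0.701, 0.713, 0.0, -0.0]
ft_force: [0.6, 0.6, -0.2]
width: 0.0865
t 14.38 pos [0.5057 0.2319 0.1913] yaw -91.0 j7 -2.21 xyz [ 0.2016 -0.0178 -0.0087] a [ 0.0004  0.     -0.2705] w 0.0865 F [ 0.6  0.6 -0.2] T [ 0.05 -0.08 -0.01]
```

```bash
python3 -m crank '[{"x":0.04,"y":-0.003,"z":0,"ax":0,"ay":0,"az":-0.055,"claw":-1},{"x":0.08,"y":-0.007,"z":0,"ax":0,"ay":0,"az":-0.11,"claw":-1},{"x":0.12,"y":-0.011,"z":-0.01,"ax":0,"ay":0,"az":-0.165,"claw":-1},{"x":0.16,"y":-0.014,"z":-0.01,"ax":0,"ay":0,"az":-0.22,"claw":-1},{"x":0.2,"y":-0.018,"z":-0.01,"ax":0,"ay":0,"az":-0.27,"claw":-1}]'
python3 -c "
from h import *
go(.535,-.165,.2,-30)"
```

```text
time: 14.8
ee_pos: [0.5199, 0.0445, 0.2008]
eef_rot: [0.865, -0.502, 0.001, -0.0]
ft_force: [0.7, 0.5, -1.4]
width: 0.0871
t 14.80 pos [0.5199 0.0445 0.2008] yaw -60.3 j7 -1.29 xyz [0.1895 0.0906 0.0008] a [-0.0005 -0.0006 -0.2647] w 0.0871 F [ 0.7  0.5 -1.4] T [ 0.01 -0.1   0.05]
```

```bash
python3 -m crank '[{"x":0.035,"y":0.017,"z":0,"ax":0,"ay":0,"az":-0.055,"claw":-1},{"x":0.07,"y":0.034,"z":0,"ax":0,"ay":0,"az":-0.11,"claw":-1},{"x":0.105,"y":0.051,"z":0,"ax":0,"ay":0,"az":-0.165,"claw":-1},{"x":0.14,"y":0.068,"z":0,"ax":0,"ay":0,"az":-0.22,"claw":-1},{"x":0.175,"y":0.084,"z":0,"ax":0,"ay":0,"az":-0.265,"claw":-1}]'
python3 -c "
from h import *
go(.55,-.395,.2,-3)"
```

```text
time: 15.22
ee_pos: [0.532, -0.1501, 0.2003]
eef_rot: [0.966, -0.259, 0.0, 0.0]
ft_force: [1.1, 1.0, 0.6]
width: 0.0865
t 15.22 pos [ 0.532  -0.1501  0.2003] yaw -30.0 j7 -0.41 xyz [0.138  0.2031 0.0004] a [ 2.000e-04 -3.000e-04 -2.355e-01] w 0.0865 F [1.1 1.  0.6] T [-0.06 -0.15  0.05]
```

```bash
python3 -m crank '[{"x":0.022,"y":0.033,"z":0,"ax":0,"ay":0,"az":-0.05,"claw":-1},{"x":0.044,"y":0.066,"z":0,"ax":0,"ay":0,"az":-0.1,"claw":-1},{"x":0.066,"y":0.099,"z":0,"ax":0,"ay":0,"az":-0.15,"claw":-1},{"x":0.088,"y":0.132,"z":0,"ax":0,"ay":0,"az":-0.2,"claw":-1},{"x":0.11,"y":0.165,"z":0,"ax":0,"ay":0,"az":-0.2355,"claw":-1}]'
python3 -m crank '[{"x":0.002,"y":0.01,"z":0,"ax":0,"ay":0,"az":0,"claw":-1},{"x":0.002,"y":0.025,"z":0,"ax":0,"ay":0,"az":0,"claw":-1},{"x":0.002,"y":0.025,"z":0,"ax":0,"ay":0,"az":0,"claw":-1},{"x":0.002,"y":0.025,"z":0,"ax":0,"ay":0,"az":0,"claw":-1},{"x":0.002,"y":0.025,"z":0,"ax":0,"ay":0,"az":0,"claw":-1}]'
python3 - <<'E'
from h import *
cv2.imwrite('pics/p8.png',camera('wrist')['color'])
go(.55,-.367,.032,-3)
E
```

```text
time: 15.63
ee_pos: [0.5438, -0.3479, 0.2001]
eef_rot: [1.0, -0.026, 0.0, 0.0]
ft_force: [1.3, -0.1, 0.2]
width: 0.0872
time: 16.05
ee_pos: [0.5452, -0.3689, 0.2003]
eef_rot: [1.0, -0.028, 0.0, -0.0]
ft_force: [0.9, 0.2, -0.3]
width: 0.0868
t 16.10 pos [ 0.5453 -0.3688  0.2005] yaw -3.2 j7 0.36 xyz [ 0.0045 -0.002   0.1685] a [-0.0002 -0.0003 -0.0017] w 0.0871 F [0. 0. 0.] T [-0.02 -0.05 -0.03]
```

View pics/p8.png

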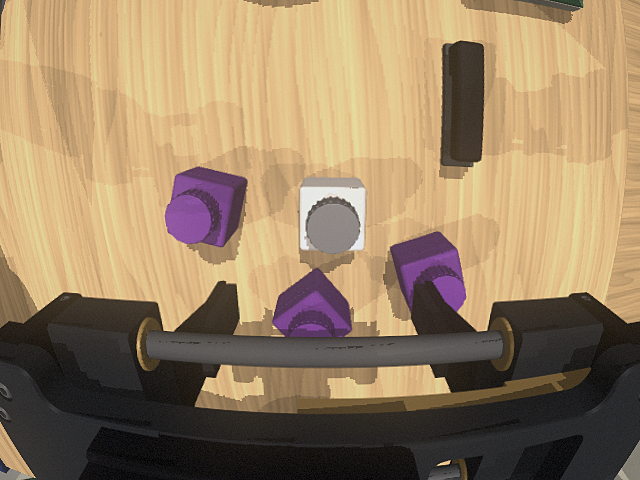

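The tall cap is centred at (333,224) and its body edges run parallel to the jaws. The purple caps are at (193,218), (314,330) and (441,280).

```bash
python3 - <<'E'
from h import *
c=camera('wrist')
print("cap",fray(c,(333,224),.093),"body",np.mean([fray(c,p,.064) for p in ((300,188),(365,188),(301,251),(365,250))],0), [fray(c,p,.064)[:2] for p in ((300,188),(365,188),(301,251),(365,250))])
for p in ((193,218),(314,330),(441,280)): print("purple",fray(c,p,.093))
E
```

```text
cap [ 0.5517 -0.3655  0.093 ] body [ 0.5519   -0.369675  0.064   ] [array([ 0.5249, -0.3393]), array([ 0.5814, -0.3424]), array([ 0.5214, -0.3973]), array([ 0.5799, -0.3997])]
purple [ 0.4347 -0.3531  0.093 ]
purple [ 0.5296 -0.464   0.093 ]
purple [ 0.6446 -0.4216  0.093 ]
```

```bash
python3 -m crank '[{"x":0.006,"y":-0.0015,"z":0.02,"ax":0,"ay":0,"az":0,"claw":-1},{"x":0.006,"y":-0.0015,"z":0.05,"ax":0,"ay":0,"az":0,"claw":-1},{"x":0.006,"y":-0.0015,"z":0.08,"ax":0,"ay":0,"az":0,"claw":-1},{"x":0.006,"y":-0.0015,"z":0.09,"ax":0,"ay":0,"az":0,"claw":-1},{"x":0.006,"y":-0.0015,"z":0.09,"ax":0,"ay":0,"az":0,"claw":-1}]'
python3 -m crank '[{"x":0,"y":0,"z":0.02,"ax":0,"ay":0,"az":0,"claw":-1},{"x":0,"y":0,"z":0.045,"ax":0,"ay":0,"az":0,"claw":-1},{"x":0,"y":0,"z":0.065,"ax":0,"ay":0,"az":0,"claw":-1},{"x":0,"y":0,"z":0.077,"ax":0,"ay":0,"az":0,"claw":-1},{"x":0,"y":0,"z":0.077,"ax":0,"ay":0,"az":0,"claw":-1}]'
python3 -m crank '[{"x":0,"y":0,"z":0,"ax":0,"ay":0,"az":0,"claw":1},{"x":0,"y":0,"z":0,"ax":0,"ay":0,"az":0,"claw":1},{"x":0,"y":0,"z":0,"ax":0,"ay":0,"az":0,"claw":1},{"x":0,"y":0,"z":0,"ax":0,"ay":0,"az":0,"claw":1},{"x":0,"y":0,"z":0,"ax":0,"ay":0,"az":0,"claw":1}]' 30
python3 -m crank '[{"x":0,"y":0,"z":0,"ax":0,"ay":0,"az":0,"claw":1},{"x":0,"y":0,"z":0,"ax":0,"ay":0,"az":0,"claw":1},{"x":0,"y":0,"z":0,"ax":0,"ay":0,"az":0,"claw":1},{"x":0,"y":0,"z":-0.01,"ax":0,"ay":0,"az":0,"claw":1},{"x":0,"y":0,"z":-0.03,"ax":0,"ay":0,"az":0,"claw":1}]' 30
python3 -m crank '[{"x":0,"y":0,"z":-0.035,"ax":0,"ay":0,"az":0,"claw":1},{"x":0,"y":0,"z":-0.07,"ax":0,"ay":0,"az":0,"claw":1},{"x":0,"y":0,"z":-0.1,"ax":0,"ay":0,"az":0,"claw":1},{"x":0,"y":0,"z":-0.12,"ax":0,"ay":0,"az":0,"claw":1},{"x":0,"y":0,"z":-0.12,"ax":0,"ay":0,"az":0,"claw":1}]' 30
python3 -c "
from h import *
go(.5245,-.0505,.16,-2)"
```

```text
time: 16.57
ee_pos: [0.5493, -0.3681, 0.1075]
eef_rot: [1.0, -0.028, -0.002, -0.001]
ft_force: [-1.0, -0.3, 0.8]
width: 0.087
time: 16.98
ee_pos: [0.5501, -0.3691, 0.032]
eef_rot: [1.0, -0.029, -0.001, -0.001]
ft_force: [0.2, -0.8, -0.0]
width: 0.087
time: 17.4
ee_pos: [0.551, -0.37, 0.034]
eef_rot: [1.0, -0.029, 0.001, 0.0]
ft_force: [-0.6, -0.2, 0.1]
width: 0.0615
time: 17.82
ee_pos: [0.5481, -0.3685, 0.0602]
eef_rot: [1.0, -0.029, -0.003, -0.002]
ft_force: [0.4, -0.4, -3.9]
width: 0.0595
time: 18.23
ee_pos: [0.552, -0.3705, 0.1882]
eef_rot: [1.0, -0.029, 0.003, 0.002]
ft_force: [1.4, -0.5, -3.9]
width: 0.0594
t 18.23 pos [ 0.552  -0.3705  0.1882] yaw -3.3 j7 0.35 xyz [-0.0462 -0.3179  0.027 ] a [ 0.0015 -0.0026 -0.0116] w 0.0594 F [ 1.4 -0.5 -3.9] T [-0.03 -0.2  -0.  ]
```

```bash
python3 -m crank '[{"x":-0.005,"y":-0.033,"z":0,"ax":0,"ay":0,"az":0,"claw":1},{"x":-0.01,"y":-0.066,"z":0,"ax":0,"ay":0,"az":0,"claw":1},{"x":-0.015,"y":-0.099,"z":0,"ax":0,"ay":0,"az":0,"claw":1},{"x":-0.02,"y":-0.132,"z":0,"ax":0,"ay":0,"az":0,"claw":1},{"x":-0.023,"y":-0.16,"z":0,"ax":0,"ay":0,"az":0,"claw":1}]'
python3 -m crank '[{"x":-0.005,"y":-0.033,"z":0,"ax":0,"ay":0,"az":0,"claw":1},{"x":-0.01,"y":-0.066,"z":0,"ax":0,"ay":0,"az":0,"claw":1},{"x":-0.015,"y":-0.099,"z":0,"ax":0,"ay":0,"az":0,"claw":1},{"x":-0.02,"y":-0.132,"z":0,"ax":0,"ay":0,"az":0,"claw":1},{"x":-0.023,"y":-0.156,"z":0,"ax":0,"ay":0,"az":-0.01,"claw":1}]'
python3 -m crank '[{"x":0,"y":0,"z":0.02,"ax":0,"ay":0,"az":0,"claw":1},{"x":0,"y":0,"z":0.04,"ax":0,"ay":0,"az":0,"claw":1},{"x":0,"y":0,"z":0.06,"ax":0,"ay":0,"az":0,"claw":1},{"x":0,"y":0,"z":0.07,"ax":0,"ay":0,"az":0,"claw":1},{"x":0,"y":0,"z":0.07,"ax":0,"ay":0,"az":0,"claw":1}]'
python3 -m crank '[{"x":0,"y":0,"z":0,"ax":0,"ay":0,"az":0,"claw":1},{"x":0,"y":0,"z":0,"ax":0,"ay":0,"az":0,"claw":1},{"x":0,"y":0,"z":0,"ax":0,"ay":0,"az":0,"claw":1},{"x":0,"y":0,"z":0,"ax":0,"ay":0,"az":0,"claw":1},{"x":0,"y":0,"z":0,"ax":0,"ay":0,"az":0,"claw":1}]'
python3 -c "
from h import *
go(.5245,-.0525,.058,-2)"
```

```text
time: 18.65
ee_pos: [0.5352, -0.2059, 0.1812]
eef_rot: [1.0, -0.028, -0.002, -0.001]
ft_force: [0.8, -0.3, -4.2]
width: 0.0595
time: 19.07
ee_pos: [0.5213, -0.0484, 0.1816]
eef_rot: [1.0, -0.018, -0.001, -0.0]
ft_force: [-0.1, 1.0, -3.9]
width: 0.0598
time: 19.48
ee_pos: [0.5208, -0.0518, 0.11]
eef_rot: [1.0, -0.019, -0.003, -0.0]
ft_force: [-0.1, 0.9, -3.9]
width: 0.0593
time: 19.9
ee_pos: [0.5234, -0.0517, 0.1137]
eef_rot: [1.0, -0.019, 0.001, 0.0]
ft_force: [0.5, -0.1, -4.4]
width: 0.0597
t 19.90 pos [ 0.5234 -0.0517  0.1137] yaw -2.2 j7 -0.14 xyz [0.0011 0.0007 0.0557] a [ 0.0002 -0.0005 -0.0015] w 0.0597 F [ 0.5 -0.1 -4.4] T [-0.03 -0.09 -0.02]
```

```bash
python3 -m crank '[{"x":0.0005,"y":0.0005,"z":0.015,"ax":0,"ay":0,"az":0,"claw":1},{"x":0.0005,"y":0.0005,"z":0.03,"ax":0,"ay":0,"az":0,"claw":1},{"x":0.0005,"y":0.0005,"z":0.042,"ax":0,"ay":0,"az":0,"claw":1},{"x":0.0005,"y":0.0005,"z":0.05,"ax":0,"ay":0,"az":0,"claw":1},{"x":0.0005,"y":0.0005,"z":0.053,"ax":0,"ay":0,"az":0,"claw":1}]'
python3 -m crank '[{"x":0,"y":0,"z":0.001,"ax":0,"ay":0,"az":0,"claw":1},{"x":0,"y":0,"z":0.002,"ax":0,"ay":0,"az":0,"claw":1},{"x":0,"y":0,"z":0.003,"ax":0,"ay":0,"az":0,"claw":1},{"x":0,"y":0,"z":0.003,"ax":0,"ay":0,"az":0,"claw":1},{"x":0,"y":0,"z":0.003,"ax":0,"ay":0,"az":0,"claw":1}]'
python3 -c "
from h import *
go(.5245,-.0525,.058,-2)"
```

```text
time: 20.32
ee_pos: [0.5228, -0.0521, 0.0588]
eef_rot: [1.0, -0.019, -0.001, -0.0]
ft_force: [0.1, -0.4, -4.3]
width: 0.0597
time: 20.73
ee_pos: [0.524, -0.0521, 0.0579]
eef_rot: [1.0, -0.019, 0.001, 0.0]
ft_force: [-0.6, 0.4, 2.0]
width: 0.0597
t 20.73 pos [ 0.524  -0.0521  0.0579] yaw -2.2 j7 -0.17 xyz [ 0.0005  0.0004 -0.0001] a [ 0.0002 -0.0006 -0.0014] w 0.0597 F [-0.6  0.4  2. ] T [ 0.09  0.37 -0.03]
```

```bash
python3 -m crank '[{"x":0,"y":0,"z":0,"ax":0,"ay":0,"az":0,"claw":-1},{"x":0,"y":0,"z":0,"ax":0,"ay":0,"az":0,"claw":-1},{"x":0,"y":0,"z":0,"ax":0,"ay":0,"az":0,"claw":-1},{"x":0,"y":0,"z":0,"ax":0,"ay":0,"az":0,"claw":-1},{"x":0,"y":0,"z":0,"ax":0,"ay":0,"az":0,"claw":-1}]'
python3 -m crank '[{"x":0,"y":0,"z":-0.015,"ax":0,"ay":0,"az":0,"claw":-1},{"x":0,"y":-0.0015,"z":-0.035,"ax":0,"ay":0,"az":0,"claw":-1},{"x":0,"y":-0.0015,"z":-0.035,"ax":0,"ay":0,"az":0,"claw":-1},{"x":0,"y":-0.0015,"z":-0.035,"ax":0,"ay":0,"az":0,"claw":-1},{"x":0,"y":-0.0015,"z":-0.035,"ax":0,"ay":0,"az":0,"claw":-1}]'
python3 - <<'E'
from h import *
c=camera('wrist');cv2.imwrite('pics/p9.png',c['color']);go(.524,-.0505,.0925,-2)
g=cv2.cvtColor(c['color'],cv2.COLOR_BGR2HSV); m=((g[...,1]<60)&(g[...,2]<150)&(g[...,2]>70)).astype(np.uint8); 
n,l,st,ce=cv2.connectedComponentsWithStats(m)
for i in range(1,n):
    if st[i][4]>500: print(st[i],ce[i].round(0))
E
python3 -m crank '[{"x":0,"y":0,"z":0,"ax":0,"ay":0,"az":0,"claw":1},{"x":0,"y":0,"z":0,"ax":0,"ay":0,"az":0,"claw":1},{"x":0,"y":0,"z":0,"ax":0,"ay":0,"az":0,"claw":1},{"x":0,"y":0,"z":0,"ax":0,"ay":0,"az":0,"claw":1},{"x":0,"y":0,"z":0,"ax":0,"ay":0,"az":0,"claw":1}]' 45
python3 -m crank '[{"x":0,"y":0,"z":0,"ax":0,"ay":0,"az":0,"claw":1},{"x":0,"y":0,"z":0,"ax":0,"ay":0,"az":0,"claw":1},{"x":0,"y":0,"z":0,"ax":0,"ay":0,"az":0,"claw":1},{"x":0,"y":0,"z":0,"ax":0,"ay":0,"az":0,"claw":1},{"x":0,"y":0,"z":0,"ax":0,"ay":0,"az":0,"claw":1}]' 45
```

```text
time: 21.15
ee_pos: [0.5236, -0.0521, 0.0571]
eef_rot: [1.0, -0.019, 0.0, 0.0]
ft_force: [-0.2, -0.3, -0.4]
width: 0.0835
time: 21.57
ee_pos: [0.5233, -0.0507, 0.0917]
eef_rot: [1.0, -0.019, -0.0, 0.0]
ft_force: [0.5, 0.0, 0.4]
width: 0.0869
t 21.62 pos [ 0.5231 -0.0507  0.0913] yaw -2.2 j7 -0.15 xyz [ 0.0009 -0.0003 -0.0012] a [ 0.      0.0005 -0.0015] w 0.0868 F [-0.5 -1.  -0.4] T [ 0.03 -0.13  0.02]
[ 262  184  129   47 2817] [323. 208.]
[ 281  246   93   91 6582] [327. 294.]
[ 146  334  358   32 8147] [323. 350.]
time: 22.03
ee_pos: [0.5235, -0.0506, 0.0919]
eef_rot: [1.0, -0.019, -0.0, 0.0]
ft_force: [0.2, 0.6, -0.1]
width: 0.0615
time: 22.45
ee_pos: [0.5238, -0.0506, 0.0921]
eef_rot: [1.0, -0.019, 0.0, 0.0]
ft_force: [1.3, -0.1, 0.1]
width: 0.0417
```

```bash
python3 -c "
from h import *
go(.5235,-.0505,.0925,0)"
python3 -m crank '[{"x":0,"y":0,"z":0.0,"ax":0,"ay":0,"az":0.05,"claw":1},{"x":0,"y":0,"z":0,"ax":0,"ay":0,"az":0.1,"claw":1},{"x":0,"y":0,"z":0,"ax":0,"ay":0,"az":0.14,"claw":1},{"x":0,"y":0,"z":0,"ax":0,"ay":0,"az":0.14,"claw":1},{"x":0,"y":0,"z":0,"ax":0,"ay":0,"az":0.14,"claw":1}]'
python3 -c "
from h import *
go(.5235,-.0505,.0925,0)"
```

```text
t 22.45 pos [ 0.5238 -0.0506  0.0921] yaw -2.2 j7 -0.15 xyz [-0.0003 -0.0001 -0.0004] a [ 0.     -0.0003 -0.0189] w 0.0417 F [ 1.3 -0.1  0.1] T [-0.01 -0.46  0.06]
time: 22.87
ee_pos: [0.5235, -0.0508, 0.0921]
eef_rot: [0.988, -0.157, 0.0, 0.0]
ft_force: [0.8, -1.0, -0.4]
width: 0.0416
t 22.87 pos [ 0.5235 -0.0508  0.0921] yaw -18.1 j7 -0.42 xyz [-0.0001 -0.0003 -0.0004] a [ 2.000e-04 -1.000e-04 -1.576e-01] w 0.0416 F [ 0.8 -1.  -0.4] T [-0.28 -0.14  0.06]
```

```bash
python3 -m crank '[{"x":0,"y":0,"z":0.0,"ax":0,"ay":0,"az":0.05,"claw":1},{"x":0,"y":0,"z":0,"ax":0,"ay":0,"az":0.1,"claw":1},{"x":0,"y":0,"z":0,"ax":0,"ay":0,"az":0.14,"claw":1},{"x":0,"y":0,"z":0,"ax":0,"ay":0,"az":0.14,"claw":1},{"x":0,"y":0,"z":0,"ax":0,"ay":0,"az":0.14,"claw":1}]'
python3 -c "
from h import *
go(.5235,-.0505,.0925,0)"
```

```text
time: 23.28
ee_pos: [0.5237, -0.0508, 0.0921]
eef_rot: [0.956, -0.292, 0.0, 0.0]
ft_force: [0.9, -1.7, -0.2]
width: 0.0416
t 23.28 pos [ 0.5237 -0.0508  0.0921] yaw -34.0 j7 -0.69 xyz [-0.0003 -0.0002 -0.0004] a [ 1.000e-04 -2.000e-04 -2.967e-01] w 0.0416 F [ 0.9 -1.7 -0.2] T [-0.42 -0.27  0.09]
```

```bash
python3 -m crank '[{"x":0,"y":0,"z":0.0,"ax":0,"ay":0,"az":0.05,"claw":1},{"x":0,"y":0,"z":0,"ax":0,"ay":0,"az":0.1,"claw":1},{"x":0,"y":0,"z":0,"ax":0,"ay":0,"az":0.14,"claw":1},{"x":0,"y":0,"z":0,"ax":0,"ay":0,"az":0.14,"claw":1},{"x":0,"y":0,"z":0,"ax":0,"ay":0,"az":0.14,"claw":1}]'
python3 -c "
from h import *
go(.5235,-.0505,.0925,0)"
```

```text
time: 23.7
ee_pos: [0.5237, -0.0508, 0.0921]
eef_rot: [0.906, -0.423, 0.0, 0.0]
ft_force: [1.6, -3.0, 0.8]
width: 0.0415
t 23.70 pos [ 0.5237 -0.0508  0.0921] yaw -50.0 j7 -0.96 xyz [-0.0004 -0.0001 -0.0004] a [ 1.000e-04 -3.000e-04 -4.363e-01] w 0.0415 F [ 1.6 -3.   0.8] T [-0.59 -0.4   0.1 ]
```

```bash
python3 -m crank '[{"x":0,"y":0,"z":0.0,"ax":0,"ay":0,"az":0.05,"claw":1},{"x":0,"y":0,"z":0,"ax":0,"ay":0,"az":0.1,"claw":1},{"x":0,"y":0,"z":0,"ax":0,"ay":0,"az":0.14,"claw":1},{"x":0,"y":0,"z":0,"ax":0,"ay":0,"az":0.14,"claw":1},{"x":0,"y":0,"z":0,"ax":0,"ay":0,"az":0.14,"claw":1}]'
python3 -c "
from h import *
go(.5235,-.0505,.0925,0)"
```

```text
time: 24.12
ee_pos: [0.5236, -0.0505, 0.0921]
eef_rot: [0.839, -0.545, 0.0, -0.0]
ft_force: [0.2, -1.7, 1.0]
width: 0.0416
t 24.12 pos [ 0.5236 -0.0505  0.0921] yaw -66.0 j7 -1.23 xyz [-0.0001  0.0001 -0.0004] a [-0.00e+00 -1.00e-04 -5.76e-01] w 0.0416 F [ 0.2 -1.7  1. ] T [-0.25 -0.23  0.14]
```

```bash
python3 -m crank '[{"x":0,"y":0,"z":0.0,"ax":0,"ay":0,"az":0.05,"claw":1},{"x":0,"y":0,"z":0,"ax":0,"ay":0,"az":0.1,"claw":1},{"x":0,"y":0,"z":0,"ax":0,"ay":0,"az":0.12,"claw":1},{"x":0,"y":0,"z":0,"ax":0,"ay":0,"az":0.12,"claw":1},{"x":0,"y":0,"z":0,"ax":0,"ay":0,"az":0.12,"claw":1}]'
python3 -c "
from h import *
go(.5235,-.0505,.0925,0)"
```

```text
time: 24.53
ee_pos: [0.5241, -0.0498, 0.0924]
eef_rot: [0.767, -0.641, 0.0, -0.001]
ft_force: [3.4, 2.6, 3.2]
width: 0.0415
t 24.53 pos [ 0.5241 -0.0498  0.0924] yaw -79.7 j7 -1.47 xyz [ 0.0006  0.0007 -0.0001] a [-7.000e-04 -3.000e-04 -6.959e-01] w 0.0415 F [3.4 2.6 3.2] T [ 0.67 -0.72  0.4 ]
```

```bash
python3 -m crank '[{"x":0,"y":0,"z":0.0,"ax":0,"ay":0,"az":0.03,"claw":1},{"x":0,"y":0,"z":0,"ax":0,"ay":0,"az":0.03,"claw":1},{"x":0,"y":0,"z":0,"ax":0,"ay":0,"az":0.03,"claw":1},{"x":0,"y":0,"z":0,"ax":0,"ay":0,"az":0.03,"claw":1},{"x":0,"y":0,"z":0,"ax":0,"ay":0,"az":0.03,"claw":1}]'
python3 -c "
from h import *
go(.5235,-.0505,.0925,0)
a=camera('wrist')['color'];b=camera('scene')['color']
o=np.zeros((480,800,3),np.uint8);o[:300,:400]=cv2.resize(a,(400,300))
o[:333,400:]=cv2.resize(b[190:290,300:420],(400,333),interpolation=cv2.INTER_CUBIC);cv2.imwrite('pics/p10.png',o)
# pointer angle from platform's light-grey edge: dark thin pixels on disc annulus (scene cam, z=.014)
c=camera('scene');v,u=np.nonzero(cv2.cvtColor(c['color'],cv2.COLOR_BGR2GRAY)<90)
P=ray(c,np.c_[u,v],.014)[:,:2]-[.524,-.0505];rr=np.hypot(*P.T);a=-np.arctan2(P[:,1],P[:,0])
for lo,hi in ((.056,.062),(.062,.068),(.068,.074),(.074,.08),(.08,.086),(.086,.092)):
    k=(rr>lo)&(rr<hi)&(abs(a)<.8);print(lo,np.sort(a[k]).round(2))
go(.5235,-.0505,.0925,0)"
```

```text
time: 24.95
ee_pos: [0.5239, -0.0502, 0.0924]
eef_rot: [0.747, -0.665, 0.0, -0.0]
ft_force: [3.0, 4.1, 4.7]
width: 0.0417
t 24.95 pos [ 0.5239 -0.0502  0.0924] yaw -83.4 j7 -1.53 xyz [ 0.0003  0.0005 -0.0001] a [-5.000e-04 -3.000e-04 -7.276e-01] w 0.0417 F [3.  4.1 4.7] T [ 1.01 -0.83  0.54]
0.056 [0.39 0.4 ]
0.062 [0.38 0.38 0.4 ]
0.068 [0.38 0.39 0.39]
0.074 [0.39 0.4  0.4 ]
0.08 [0.26 0.27 0.28 0.29 0.31 0.32 0.33 0.34 0.36 0.37 0.37 0.38 0.39 0.41
 0.42 0.43 0.45 0.46 0.58 0.59]
0.086 [0.26 0.27 0.27 0.28 0.3  0.31 0.31 0.32 0.33 0.34 0.34 0.36 0.37 0.38
 0.39 0.4  0.41 0.42 0.43 0.44 0.44 0.45 0.46 0.59]
t 25.10 pos [ 0.524  -0.0502  0.0924] yaw -83.4 j7 -1.53 xyz [ 0.0002  0.0005 -0.0001] a [-5.00e-04 -3.00e-04 -7.28e-01] w 0.0417 F [2.5 2.6 5.3] T [ 1.05 -0.78  0.53]
```

The pointer reads 0.39 world against a band from 0.26 to 0.46 in the same frame, so it is about 0.35 rad and inside the band. The torque of 0.53 N m agrees. I'll hold, ease back, release, and re-grip the body along x.

```bash
python3 -m crank '[{"x":0,"y":0,"z":0.0,"ax":0,"ay":0,"az":0,"claw":1},{"x":0,"y":0,"z":0,"ax":0,"ay":0,"az":0,"claw":1},{"x":0,"y":0,"z":0,"ax":0,"ay":0,"az":-0.03,"claw":1},{"x":0,"y":0,"z":0,"ax":0,"ay":0,"az":-0.06,"claw":1},{"x":0,"y":0,"z":0,"ax":0,"ay":0,"az":-0.1,"claw":1}]'
python3 -m crank '[{"x":0,"y":0,"z":0.0,"ax":0,"ay":0,"az":0,"claw":-1},{"x":0,"y":0,"z":0,"ax":0,"ay":0,"az":0,"claw":-1},{"x":0,"y":0,"z":0,"ax":0,"ay":0,"az":0,"claw":-1},{"x":0,"y":0,"z":0,"ax":0,"ay":0,"az":0,"claw":-1},{"x":0,"y":0,"z":0,"ax":0,"ay":0,"az":-0.05,"claw":-1}]'
python3 -m crank '[{"x":0,"y":0,"z":0.0,"ax":0,"ay":0,"az":-0.06,"claw":-1},{"x":0,"y":0,"z":0,"ax":0,"ay":0,"az":-0.12,"claw":-1},{"x":0,"y":0,"z":0,"ax":0,"ay":0,"az":-0.18,"claw":-1},{"x":0,"y":0,"z":0,"ax":0,"ay":0,"az":-0.24,"claw":-1},{"x":0,"y":0,"z":0,"ax":0,"ay":0,"az":-0.3,"claw":-1}]'
python3 -m crank '[{"x":0,"y":0,"z":0.0,"ax":0,"ay":0,"az":-0.06,"claw":-1},{"x":0,"y":0,"z":0,"ax":0,"ay":0,"az":-0.12,"claw":-1},{"x":0,"y":0,"z":0,"ax":0,"ay":0,"az":-0.18,"claw":-1},{"x":0,"y":0,"z":0,"ax":0,"ay":0,"az":-0.18,"claw":-1},{"x":0,"y":0,"z":0,"ax":0,"ay":0,"az":-0.18,"claw":-1}]'
python3 -c "
from h import *
go(.5235,-.0505,.058,-10)
cv2.imwrite('pics/p11.png',camera('wrist')['color'])"
```

```text
time: 25.52
ee_pos: [0.524, -0.0502, 0.0924]
eef_rot: [0.81, -0.587, 0.0, -0.0]
ft_force: [3.4, 3.2, 4.6]
width: 0.0418
time: 25.93
ee_pos: [0.5228, -0.0512, 0.0915]
eef_rot: [0.836, -0.548, -0.001, 0.001]
ft_force: [-0.3, -0.3, -0.8]
width: 0.0673
time: 26.35
ee_pos: [0.5229, -0.0511, 0.0916]
eef_rot: [0.962, -0.273, -0.001, 0.0]
ft_force: [-0.4, -0.2, -0.3]
width: 0.0867
time: 26.77
ee_pos: [0.523, -0.051, 0.0916]
eef_rot: [0.995, -0.101, -0.0, 0.0]
ft_force: [-1.2, -0.1, -0.1]
width: 0.0869
t 26.77 pos [ 0.523  -0.051   0.0916] yaw -11.6 j7 -0.31 xyz [ 0.0004 -0.0006  0.0336] a [ 0.0002  0.0005 -0.0139] w 0.0869 F [-1.2 -0.1 -0.1] T [-0.01 -0.04 -0.03]
```

View pics/p11.png

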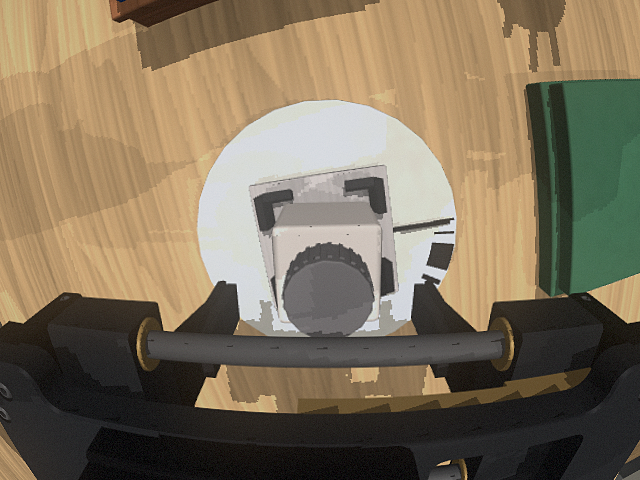

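The jar is upright in the pocket and square to the jaws, and the pointer is back at rest. I'll grip the body, lift it and carry it to the tray.

```bash
python3 -m crank '[{"x":0,"y":0,"z":0.015,"ax":0,"ay":0,"az":0,"claw":-1},{"x":0,"y":0,"z":0.028,"ax":0,"ay":0,"az":0,"claw":-1},{"x":0,"y":0,"z":0.0335,"ax":0,"ay":0,"az":0,"claw":-1},{"x":0,"y":0,"z":0.0335,"ax":0,"ay":0,"az":0,"claw":-1},{"x":0,"y":0,"z":0.0335,"ax":0,"ay":0,"az":0,"claw":1}]' 30
python3 -m crank '[{"x":0,"y":0,"z":0,"ax":0,"ay":0,"az":0,"claw":1},{"x":0,"y":0,"z":0,"ax":0,"ay":0,"az":0,"claw":1},{"x":0,"y":0,"z":0,"ax":0,"ay":0,"az":0,"claw":1},{"x":0,"y":0,"z":0,"ax":0,"ay":0,"az":0,"claw":1},{"x":0,"y":0,"z":0,"ax":0,"ay":0,"az":0,"claw":1}]'
python3 -m crank '[{"x":0,"y":0,"z":0.0,"ax":0,"ay":0,"az":0,"claw":1},{"x":0,"y":0,"z":-0.02,"ax":0,"ay":0,"az":0,"claw":1},{"x":0,"y":0,"z":-0.05,"ax":0,"ay":0,"az":0,"claw":1},{"x":0,"y":0,"z":-0.085,"ax":0,"ay":0,"az":0,"claw":1},{"x":0,"y":0,"z":-0.12,"ax":0,"ay":0,"az":0,"claw":1}]'
python3 -m crank '[{"x":0,"y":0,"z":-0.02,"ax":0,"ay":0,"az":0,"claw":1},{"x":0,"y":0,"z":-0.03,"ax":0,"ay":0,"az":0,"claw":1},{"x":0,"y":0,"z":-0.03,"ax":0,"ay":0,"az":0,"claw":1},{"x":0,"y":0,"z":-0.03,"ax":0,"ay":0,"az":0,"claw":1},{"x":0,"y":0,"z":-0.03,"ax":0,"ay":0,"az":0,"claw":1}]'
python3 -c "
from h import *
go(.507,.342,.206,-2)"
```

```text
time: 27.23
ee_pos: [0.5235, -0.0506, 0.0587]
eef_rot: [0.995, -0.099, -0.0, -0.0]
ft_force: [-0.2, 0.6, 0.1]
width: 0.0846
time: 27.65
ee_pos: [0.5242, -0.0508, 0.0591]
eef_rot: [0.995, -0.099, 0.001, 0.0]
ft_force: [1.2, -0.8, 2.2]
width: 0.0595
time: 28.07
ee_pos: [0.5221, -0.0504, 0.1787]
eef_rot: [0.995, -0.099, -0.002, -0.0]
ft_force: [0.3, 0.4, -3.7]
width: 0.0596
time: 28.48
ee_pos: [0.5223, -0.0507, 0.2063]
eef_rot: [0.995, -0.099, -0.002, -0.0]
ft_force: [0.1, 0.3, -4.1]
width: 0.0597
t 28.48 pos [ 0.5223 -0.0507  0.2063] yaw -11.3 j7 -0.25 xyz [-0.0922 -0.382   0.0005] a [-0.      0.0017 -0.0815] w 0.0597 F [ 0.1  0.3 -4.1] T [-0.02 -0.08  0.05]
```

```bash
python3 -m crank '[{"x":-0.0092,"y":-0.0382,"z":0,"ax":0,"ay":0,"az":0,"claw":1},{"x":-0.0184,"y":-0.0764,"z":0,"ax":0,"ay":0,"az":0,"claw":1},{"x":-0.0276,"y":-0.1146,"z":0,"ax":0,"ay":0,"az":0,"claw":1},{"x":-0.0369,"y":-0.1528,"z":0,"ax":0,"ay":0,"az":0,"claw":1},{"x":-0.046,"y":-0.185,"z":0,"ax":0,"ay":0,"az":0,"claw":1}]'
python3 -m crank '[{"x":-0.0092,"y":-0.0382,"z":0,"ax":0,"ay":0,"az":0,"claw":1},{"x":-0.0184,"y":-0.0764,"z":0,"ax":0,"ay":0,"az":0,"claw":1},{"x":-0.0276,"y":-0.1146,"z":0,"ax":0,"ay":0,"az":0,"claw":1},{"x":-0.0369,"y":-0.1528,"z":0,"ax":0,"ay":0,"az":-0.03,"claw":1},{"x":-0.046,"y":-0.191,"z":0,"ax":0,"ay":0,"az":-0.08,"claw":1}]'
python3 -m crank '[{"x":0,"y":0,"z":0,"ax":0,"ay":0,"az":0,"claw":1},{"x":0,"y":0,"z":0,"ax":0,"ay":0,"az":0,"claw":1},{"x":0,"y":0,"z":0,"ax":0,"ay":0,"az":0,"claw":1},{"x":0,"y":0,"z":0,"ax":0,"ay":0,"az":0,"claw":1},{"x":0,"y":0,"z":0,"ax":0,"ay":0,"az":0,"claw":1}]'
python3 -c "
from h import *
go(.507,.342,.089,-2)"
```

```text
time: 28.9
ee_pos: [0.5133, 0.1424, 0.2067]
eef_rot: [0.995, -0.098, -0.001, 0.0]
ft_force: [0.7, -0.1, -4.2]
width: 0.0597
time: 29.32
ee_pos: [0.5062, 0.3374, 0.2064]
eef_rot: [1.0, -0.018, -0.001, 0.001]
ft_force: [1.1, 0.7, -4.2]
width: 0.0594
time: 29.73
ee_pos: [0.5078, 0.3345, 0.2079]
eef_rot: [1.0, -0.02, -0.0, 0.001]
ft_force: [0.2, 0.2, -4.0]
width: 0.0597
t 29.73 pos [0.5078 0.3345 0.2079] yaw -2.3 j7 -0.90 xyz [-0.0011 -0.0076  0.1189] a [ 0.0006  0.0001 -0.0027] w 0.0597 F [ 0.2  0.2 -4. ] T [-0.   -0.12 -0.  ]
```

```bash
python3 -m crank '[{"x":0,"y":-0.0076,"z":0.02,"ax":0,"ay":0,"az":0,"claw":1},{"x":0,"y":-0.0076,"z":0.05,"ax":0,"ay":0,"az":0,"claw":1},{"x":0,"y":-0.0076,"z":0.075,"ax":0,"ay":0,"az":0,"claw":1},{"x":0,"y":-0.0076,"z":0.09,"ax":0,"ay":0,"az":0,"claw":1},{"x":0,"y":-0.0076,"z":0.09,"ax":0,"ay":0,"az":0,"claw":1}]'
python3 -m crank '[{"x":0,"y":0,"z":0.01,"ax":0,"ay":0,"az":0,"claw":1},{"x":0,"y":0,"z":0.02,"ax":0,"ay":0,"az":0,"claw":1},{"x":0,"y":0,"z":0.025,"ax":0,"ay":0,"az":0,"claw":1},{"x":0,"y":0,"z":0.027,"ax":0,"ay":0,"az":0,"claw":1},{"x":0,"y":0,"z":0.027,"ax":0,"ay":0,"az":0,"claw":1}]'
python3 -c "
from h import *
go(.507,.342,.089,-2)"
```

```text
time: 30.15
ee_pos: [0.5065, 0.3409, 0.1148]
eef_rot: [1.0, -0.02, -0.002, 0.002]
ft_force: [-0.7, -0.7, -3.9]
width: 0.0599
time: 30.57
ee_pos: [0.5075, 0.3436, 0.0914]
eef_rot: [1.0, -0.019, -0.0, 0.0]
ft_force: [0.5, -0.5, -4.6]
width: 0.0594
t 30.57 pos [0.5075 0.3436 0.0914] yaw -2.2 j7 -0.96 xyz [-0.0004  0.0016  0.0024] a [ 0.0001  0.0001 -0.0015] w 0.0594 F [ 0.5 -0.5 -4.6] T [-0.02 -0.1  -0.01]
```

```bash
python3 -m crank '[{"x":0,"y":0,"z":0.001,"ax":0,"ay":0,"az":0,"claw":1},{"x":0,"y":0,"z":0.002,"ax":0,"ay":0,"az":0,"claw":1},{"x":0,"y":0,"z":0.0025,"ax":0,"ay":0,"az":0,"claw":1},{"x":0,"y":0,"z":0.0025,"ax":0,"ay":0,"az":0,"claw":1},{"x":0,"y":0,"z":0.0025,"ax":0,"ay":0,"az":0,"claw":1}]'
python3 -m crank '[{"x":0,"y":0,"z":0,"ax":0,"ay":0,"az":0,"claw":-1},{"x":0,"y":0,"z":0,"ax":0,"ay":0,"az":0,"claw":-1},{"x":0,"y":0,"z":0,"ax":0,"ay":0,"az":0,"claw":-1},{"x":0,"y":0,"z":0,"ax":0,"ay":0,"az":0,"claw":-1},{"x":0,"y":0,"z":0,"ax":0,"ay":0,"az":0,"claw":-1}]'
python3 -m crank '[{"x":0,"y":0,"z":-0.01,"ax":0,"ay":0,"az":0,"claw":-1},{"x":0,"y":0,"z":-0.035,"ax":0,"ay":0,"az":0,"claw":-1},{"x":0,"y":0,"z":-0.07,"ax":0,"ay":0,"az":0,"claw":-1},{"x":0,"y":0,"z":-0.11,"ax":0,"ay":0,"az":0,"claw":-1},{"x":0,"y":0,"z":-0.13,"ax":0,"ay":0,"az":0,"claw":-1}]'
python3 -m crank '[{"x":0,"y":0.04,"z":0,"ax":0,"ay":0,"az":0,"claw":-1},{"x":0,"y":0.08,"z":0,"ax":0,"ay":0,"az":0,"claw":-1},{"x":0,"y":0.12,"z":0,"ax":0,"ay":0,"az":0,"claw":-1},{"x":0,"y":0.16,"z":0,"ax":0,"ay":0,"az":0,"claw":-1},{"x":0,"y":0.16,"z":0,"ax":0,"ay":0,"az":0,"claw":-1}]'
python3 - <<'E'
from h import *
go(.507,.342,.089,-2)
c=camera('wrist');cv2.imwrite('pics/p12.png',c['color'])
d=camera('scene');cv2.imwrite('pics/p12s.png',d['color'])
E
```

```text
time: 30.98
ee_pos: [0.5077, 0.344, 0.0894]
eef_rot: [1.0, -0.019, 0.0, -0.0]
ft_force: [-0.3, 1.2, -2.0]
width: 0.0595
time: 31.4
ee_pos: [0.5076, 0.3437, 0.0892]
eef_rot: [1.0, -0.019, 0.0, 0.0]
ft_force: [-0.2, 0.5, 0.8]
width: 0.0834
time: 31.82
ee_pos: [0.5081, 0.3449, 0.2246]
eef_rot: [1.0, -0.019, 0.002, -0.002]
ft_force: [0.3, 0.7, 0.3]
width: 0.0872
time: 32.23
ee_pos: [0.5029, 0.175, 0.2196]
eef_rot: [1.0, -0.024, 0.001, 0.002]
ft_force: [0.5, -1.3, -0.2]
width: 0.0873
t 32.23 pos [0.5029 0.175  0.2196] yaw -2.7 j7 -0.58 xyz [-0.0041 -0.1676  0.1299] a [ 0.0022 -0.0006 -0.0065] w 0.0873 F [ 0.5 -1.3 -0.2] T [-0.02 -0.18 -0.  ]
```

The viewer has reached its limit, so I'll check the tray with colour masks instead.

```bash
python3 - <<'E'
from h import *
d=camera('scene');im=d['color'];g=cv2.cvtColor(im,cv2.COLOR_BGR2HSV)
m=((g[...,0]>100)&(g[...,0]<125)&(g[...,1]>150)).astype(np.uint8);m[:230]=0
hull=cv2.convexHull(max(cv2.findContours(m,0,2)[0],key=cv2.contourArea));t=np.zeros_like(m);cv2.fillPoly(t,[cv2.convexHull(np.vstack([k for k in cv2.findContours(m,0,2)[0] if cv2.contourArea(k)>50]))],1)
lowS=(g[...,1]<70).astype(np.uint8)
V=g[...,2]; 
for nm,mm in (("white",lowS*(V>130)),("grey",lowS*(V<=130)*(V>60))):
    n,l,st,ce=cv2.connectedComponentsWithStats((mm*cv2.dilate(t,np.ones((45,45)))).astype(np.uint8))
    for i in range(1,n):
        if st[i][4]>150: print(nm,st[i],ce[i].round(0))
# expected projections
def proj(p):
    q=R.from_quat(d['orientation']).inv().apply(np.array(p)-d['eye']);return (q[:2]/q[2]*d['fx']+[d['cx'],d['cy']]).round(0)
for nm,y,h in (("squat",.232,.075),("tall",.3435,.093)):
    print(nm,"cap top",proj([.507,y,.054+h]),"under",proj([.507,y,.054]))
s=r.read_state();print(s['joint_vel'].round(3))
E
```

```text
white [ 476  260   47   55 1147] [502. 282.]
white [ 538  292   52   61 1308] [565. 316.]
grey [481 267  39  27 280] [500. 286.]
grey [473 284  29  30 297] [486. 300.]
grey [552 296  33  27 238] [566. 315.]
grey [531 314  35  38 493] [548. 335.]
squat cap top [504. 272.] under [494. 296.]
tall cap top [570. 302.] under [552. 331.]
[-0.035  0.017 -0.02  -0.008  0.    -0.004 -0.003]
```

```bash
python3 -m crank '[{"x":0,"y":0,"z":0,"ax":0,"ay":0,"az":0,"claw":-1},{"x":0,"y":0,"z":0,"ax":0,"ay":0,"az":0,"claw":-1},{"x":0,"y":0,"z":0,"ax":0,"ay":0,"az":0,"claw":-1},{"x":0,"y":0,"z":0,"ax":0,"ay":0,"az":0,"claw":-1},{"x":0,"y":0,"z":0,"ax":0,"ay":0,"az":0,"claw":-1}]'
python3 -c "
from bench import close_job
print(close_job())"
```

```text
time: 32.8
ee_pos: [0.5013, 0.1845, 0.2189]
eef_rot: [1.0, -0.018, -0.0, -0.0]
ft_force: [0.8, -0.5, 0.4]
width: 0.0869
the job is handed in; nothing more can be done
None
```

Both caps are checked, both jars stand in the blue tray, and the job was handed in at 32.8 s of the 72 s allowed; no verdict is reported.

- **Squat jar:** I carried it by its body into the stand and turned the cap clockwise in one grip. It held at 0.50 N m, about 0.31 rad, and a picture showed the pointer in the band.
- **Tall jar:** I did the same, again in one grip. It held at 0.53 N m, about 0.33 rad. The pointer, measured against the band in the scene camera, came out at about 0.35 rad, which agrees.
- **Bold mark:** No reading came near 0.55 rad for either jar.
- **Tray:** In the last scene image, colour masks put both jars close to where upright jars at the placing points should appear, about 0.11 m apart. The gripper was open and clear above them.
- **Not confirmed:** I could not view the final picture because the 12-view limit was reached, so the end state rests on the masks and force readings. I did not re-measure the books, pen cup or stapler, but no contact showed in the forces and every path was planned clear of them.

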